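# Empty the yellow insert bin and park it on the return ramp

### The arm

A 6-joint arm with a two-finger parallel gripper is mounted at the origin on a cart in front of the work surface, level with it; the furniture and walls round the work are solid. World frame = base frame: x ahead of the robot, y to its left, z up, the work surface at z = 0. Lengths are in m, angles in rad, forces in N, time in s.
With the tool pointing down it reaches from about 0.375 to 0.9 m from the base axis. Payload 3.1 kg.
Tool frame: the origin (TCP) lies at the very end of the fingers, on their centre line; the grasp point (between the pads) lies 19 mm behind it; z points along the fingers, y is the line along which they close (so a half turn about z gives the same grasp; the last joint's range is limited). The gripper opens to 87 mm and grips with 3 to 60 N. Pads are 19 mm wide; open, the fingers measure 117 mm over their backs; the gripper's body (75 mm by 190 mm) begins 51 mm behind the grasp point.
Start: joints at [-1.431, 0.527, 1.433, -0, 1.181, -0.178], TCP at [0.196, -0.593, 0.223] pointing down, gripper open.
Joint ranges: [-3.08, 3.08], [-0.75, 2.2], [0.22, 2.44], [-1.43, 4.57], [0, 2.65], [-2.85, 2.85]. Speed limits (rad/s): [2.79, 2.79, 3.14, 3.14, 3.14, 3.14].

### API

Orientations are given as a unit quaternion [x, y, z, w].
In Python, from rig import robot gives the robot as it stands. The module is installed in compiled form; this text tells all that it offers.
- The arm moves only by the tool servo_tool, never from a script. Its argument "rows" is one flat list of numbers, 5 for each row, row after row: the closure, from -1 (fully open) to 1 (shut), so that 0 is half open, then the shift along the tool's x, y, z in m, then the turn about the tool's z in degrees. A call has 1 to 5 rows; each row shifts and turns the commanded pose from where the row before left it, along the tool's axes as they then stand; what a row does not reach is not made up. A row lasts 1/12 s, in which the tool goes at most 41.7 mm and 7.16 degrees, less where a joint would pass 70% of its speed; a pose out of reach is approached as far as the arm can. A call with a gripper value outside its range is refused whole. The fingers move at their own pace and stop on an object; "newtons" is the grip in N (left out, the last holds). Time passes only in rows, so rows that do not move let the fingers close. It gives the time, the measured TCP pose, the force, the opening and the grip force at its end, in the units of the state.
- robot.get_obs(): the state, without advancing time (a new reading comes with each control period).
- robot.camera(name): name is "side" or "top"; returns a dict with "pixels" (480x640x3 uint8, red, green, blue), "intrinsics" (3x3 intrinsics, pixels), "rvec" (rotation vector, rad) and "tvec" (3), from world to camera coordinates, as OpenCV has them. Camera axes: x right, y down, z forward; pixel columns grow to the right and rows downward; lengths in m; the calibration is good to about 2 mm. A picture is of the moment at which its call begins. There is no depth.
- robot.hand_in(): hands the job in; it is judged then, once.
Trained networks look in a picture, given as the dict that the camera call returned (one of the last four; its "shot" number tells which), for a name from the list of things; names that differ only in an ending like _2 or _b are one class to them, and where a whole thing is asked for, a point or a joint stands for the part that bears it (a point fixed in the world has none). Each returns a list of dicts, best first, with "score" (0 to 1); they miss things now and then, are a little off and sometimes report something else, mostly with a low value. They report only what shows in the picture. A call takes as long as a camera call. They do not tell look-alikes from the thing itself.
- robot.spot_in(picture, query): "at" ([x, y, z] in m, in world coordinates, good to about 4 mm: the middle of the surface that is visible of it).
- robot.outline_of(picture, query): "region" (480x640 bool, what is visible of it).
- robot.place_of(picture, query): "at" ([x, y, z] in m, in world coordinates, good to about 4 mm: a listed point, or the origin of a listed thing).
The state is a dict: "time": time; "q": joint angles; "joint_velocities": joint speeds; "joint_torque": joint torques, N m; "position": TCP position; "tool_rot": TCP orientation; "ft_force": force on the tool from outside, world axes, zero at the start; "moment": the same for the moment, N m; "grip_width": finger opening in m; "grip_force": force on a finger pad.
Only numpy, scipy, OpenCV 4.12 (cv2) and the standard library are available. Lean on these libraries where they do the work, as an engineer would, in place of code of your own. Each camera call takes 0.05 s, during which the arm holds its last target. There are 200 camera calls.

### The job

Lift the yellow insert bin straight up out of the organiser and only then tip it, so that its two bolts end up in the aluminium tray. Then stand the empty bin upright on the wooden return ramp, lengthwise between its rails, and push it up until it rests against the red stop at the top. Leave the two blue bins in their places.

Things in the scene. Friction and masses are not known exactly. Their poses are not given: they have to be found in the camera images.
- yellow_bin_tab (a point): Grip point of the loose yellow insert bin (180 g): on the upright tab at its back end, 52 mm behind (+x) the bin's middle, 85 mm above its underside. The tab, 12 mm thick (bin's x), 36 mm wide (y), rises to 100 mm, clear of the 55 mm rim: take it from above, fingers closing along the bin's x. Axes are the bin's.
- yellow_bin_base (a point): Middle of the yellow bin's underside. x to its back, z up. 116 mm long (x), 60 wide, walls 3 mm, rim 55 mm high (38 near the front). Front (-x) third: the floor rises as a 20 degree scoop to a 17 mm high front wall; the bolts slide out over it when tipped front down 60 degrees or more. Push it by this front wall (low): pushed high on the tab it tips over.
- blue_bin_a_base (a point): Middle of the underside of a blue insert bin of the same shape and axes as the yellow one; a blue bottle lies in it. It stays in the organiser.
- blue_bin_b_base (a point): Middle of the underside of another blue insert bin of the same shape and axes, empty. It stays in the organiser.
- organiser: Fixed grey organiser frame, 132 mm (x) by 212 mm (y), origin under its middle, z up. Three cells side by side along y at 68 mm pitch, open at the top; cell floor 4 mm, walls 40 mm above the bench. Each holds a bin with 2 mm play a side, bin's x along the organiser's x; which bin is in which cell varies. Scoop fronts face -x.
- bolt_a_mid (a point): Middle of a loose steel hex bolt with nut, 56 mm long, 18 mm across, 50 g, lying in the yellow bin at the start. Its z runs along the bolt.
- bolt_b_mid (a point): Middle of a second, thicker loose hex bolt with nut, 43 mm long, 22 mm across, 50 g, lying in the yellow bin at the start. Its z runs along the bolt.
- tray: Fixed shallow open aluminium tray, 190 mm (x) by 210 mm (y), rim 35 mm high, floor 4 mm thick; origin under its middle on the bench, z up.
- ramp: Fixed plywood ramp, 240 mm long (x), 106 mm wide; origin on the bench under its middle. Rises along its +x at 0.12 rad (7 degrees): surface 16 mm above the bench at the low end, 30 at the middle, 44 at the high end. Rails 9 mm high, 92 mm apart inside. Red stop across the high end, 30 mm high. A bin against it has its underside's middle 50 mm up the slope from the ramp's middle.
- ramp_stop (a point): Middle of the foot of the red stop's face, where it meets the sloping surface; 108 mm up the slope from the ramp's middle. Axes are the ramp's.
Mind the look-alikes: they are no part of the job. What is shaped like the part that bears yellow_bin_tab but green is not meant.

How it is judged:
On the way, in this order (a step that is already met when the one before it is completed fails the run):
1. the yellow bin is lifted clear above the organiser, still level, with both bolts in it (z of yellow_bin_base in the frame of organiser above 0.044 m and angle between yellow_bin_base's own z axis and vertical below 0.35 rad and distance between yellow_bin_base and bolt_a_mid below 0.07 m and distance between yellow_bin_base and bolt_b_mid below 0.07 m), for 0.1 s.
2. both bolts lie in the tray (x of bolt_a_mid in the frame of tray between -0.092 and 0.092 m and y of bolt_a_mid in the frame of tray between -0.102 and 0.102 m and z of bolt_a_mid in the frame of tray between 0 and 0.04 m and x of bolt_b_mid in the frame of tray between -0.092 and 0.092 m and y of bolt_b_mid in the frame of tray between -0.102 and 0.102 m and z of bolt_b_mid in the frame of tray between 0 and 0.04 m), for 0.2 s.
At the end, for the whole second after the job is handed in: Both bolts lie in the tray; the yellow bin stands upright (within 0.22 rad) on the ramp, lengthwise along it (either end uphill, within 0.3 rad) between the rails, with its uphill end against the red stop (gap under 8 mm); the blue bins are in their places (all of step 2 and x of yellow_bin_base in the frame of ramp between 0.0415 and 0.06 m and y of yellow_bin_base in the frame of ramp between -0.03 and 0.03 m and z of yellow_bin_base in the frame of ramp between 0.026 and 0.048 m and angle between yellow_bin_base's own z axis and vertical below 0.22 rad and angle between the x axis of yellow_bin_base and the x axis of ramp, either way round below 0.3 rad); the robot touches nothing.
It fails at once if the yellow bin is tipped (over 0.35 rad) while it is still down in the organiser (angle between yellow_bin_base's own z axis and vertical above 0.35 rad and z of yellow_bin_base in the frame of organiser below 0.036 m and not (x of yellow_bin_base in the frame of organiser below -0.06 m) and x of yellow_bin_base in the frame of organiser below 0.06 m and y of yellow_bin_base in the frame of organiser between -0.12 and 0.12 m).
It fails at once if a blue bin is moved by more than 20 mm (distance of any of blue_bin_a_base, blue_bin_b_base from where it was at the start of the episode above 0.02 m).
It also fails if it takes over 64 s, if anything falls off the work surface, if the arm or the gripper's body presses on something with over 40 N, if the wrist force passes 120 N, or if a joint passes its speed limit or range.

## Working session

There is one attempt and no reset: what is moved stays moved. The work goes in short steps, Python scripts to look and compute and a tool call to move; the robot and the scene stay as the last step left them, time stands still between calls to the robot, and variables do not carry over. Pictures are saved under pics/ and viewed, at most 10 in all, crops included, and the job is handed in when it is done.

Besides the shell and the picture viewer there is one more tool, called after "Request:" as name(argument=value, ...) on one line, values as JSON. servo_tool: Moves the arm, as the interface text tells. Its arguments: {"type":"object","properties":{"rows":{"type":"array","items":{"type":"number"}},"newtons":{"type":"number"}},"required":["rows"]}

```bash
mkdir -p pics; cat > h.py <<'E'
import numpy as np,cv2
from rig import robot
def cam(n,save=None):
    p=robot.camera(n)
    if save: cv2.imwrite('pics/'+save,p['pixels'][:,:,::-1])
    return p
def proj(p,X):
    return cv2.projectPoints(np.array(X,float).reshape(-1,1,3),np.array(p['rvec'],float),np.array(p['tvec'],float),np.array(p['intrinsics'],float),None)[0].reshape(-1,2)
def ray(p,uv,z):
    R=cv2.Rodrigues(np.array(p['rvec'],float))[0];t=np.array(p['tvec'],float).ravel()
    d=R.T@np.linalg.inv(p['intrinsics'])@np.array([uv[0],uv[1],1.]);c=-R.T@t
    return c+d*(z-c[2])/d[2]
E
python3 - <<'E'
from h import *
o=robot.get_obs();print(o)
for n in ['top','side']:
    p=cam(n,n+'0.png')
    R=cv2.Rodrigues(np.array(p['rvec'],float))[0];print(n,(-R.T@np.array(p['tvec']).ravel()).round(3))
    for q in ['yellow_bin_tab','yellow_bin_base','blue_bin_a_base','organiser','bolt_a_mid','tray','ramp','ramp_stop']:
        print(q,[(np.round(d['at'],3).tolist(),round(d['score'],2),proj(p,d['at'])[0].round().tolist()) for d in robot.place_of(p,q)[:4]])
E
```

```text
{'time': 0.0, 'q': array([-1.43051586e+00,  5.28499466e-01,  1.43392198e+00, -2.88923065e-05,
        1.18141265e+00, -1.78483370e-01]), 'joint_velocities': array([ 1.76217450e-05,  6.85336967e-04, -1.00010237e-03,  7.41352349e-05,
        4.18967369e-04,  9.23307381e-04]), 'joint_torque': array([ 8.98497728e-04, -4.40037811e+01, -1.76589292e+01,  6.34015328e-02,
        5.84775140e-02, -1.65675478e-04]), 'position': array([ 0.19579359, -0.59274742,  0.22154494]), 'tool_rot': array([ 9.87324074e-01,  1.58713319e-01,  8.04995179e-06, -1.12077300e-03]), 'ft_force': array([ 0.1083069 , -0.10683638, -0.01506895]), 'moment': array([ 0.03452678, -0.03296704, -0.05133941]), 'grip_force': 0.0, 'grip_width': 0.08687969499356417}
top [0.288 0.069 1.433]
yellow_bin_tab [([0.3, 0.081, 0.083], 0.91, [316.0, 317.0]), ([0.494, 0.333, 0.002], 0.28, [219.0, 242.0])]
yellow_bin_base [([0.519, 0.034, 0.002], 0.83, [334.0, 232.0]), ([0.341, 0.054, -0.003], 0.73, [327.0, 301.0])]
blue_bin_a_base [([0.511, -0.035, 0.002], 0.94, [361.0, 234.0])]
organiser [([0.514, 0.034, 0.003], 0.92, [334.0, 234.0])]
bolt_a_mid [([0.492, 0.336, -0.0], 0.63, [217.0, 243.0]), ([0.528, 0.049, 0.016], 0.59, [329.0, 227.0])]
tray [([0.618, -0.259, 0.002], 0.73, [446.0, 193.0])]
ramp []
ramp_stop [([0.491, 0.443, 0.044], 0.77, [172.0, 241.0]), ([0.491, 0.334, 0.0], 0.25, [218.0, 243.0])]
side [ 0.928 -0.389  1.254]
yellow_bin_tab [([0.568, 0.032, 0.09], 0.69, [339.0, 268.0]), ([0.297, 0.08, 0.086], 0.69, [279.0, 191.0])]
yellow_bin_base [([0.345, 0.055, -0.0], 0.97, [286.0, 225.0]), ([0.514, 0.036, 0.007], 0.65, [324.0, 267.0])]
blue_bin_a_base [([0.514, -0.034, 0.005], 0.59, [305.0, 285.0])]
organiser []
bolt_a_mid [([0.53, 0.046, 0.018], 0.49, [331.0, 267.0])]
tray [([0.608, -0.254, 0.001], 0.94, [265.0, 371.0])]
ramp [([0.493, 0.338, 0.004], 0.76, [394.0, 196.0])]
ramp_stop [([0.49, 0.445, 0.04], 0.84, [420.0, 166.0])]
```

View pics/top0.png

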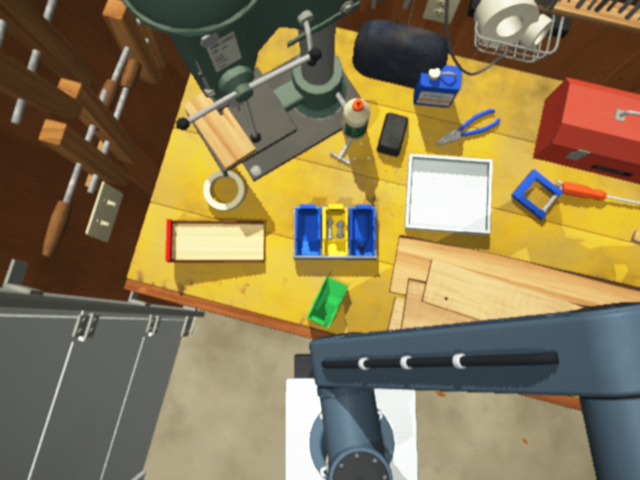

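View pics/side0.png

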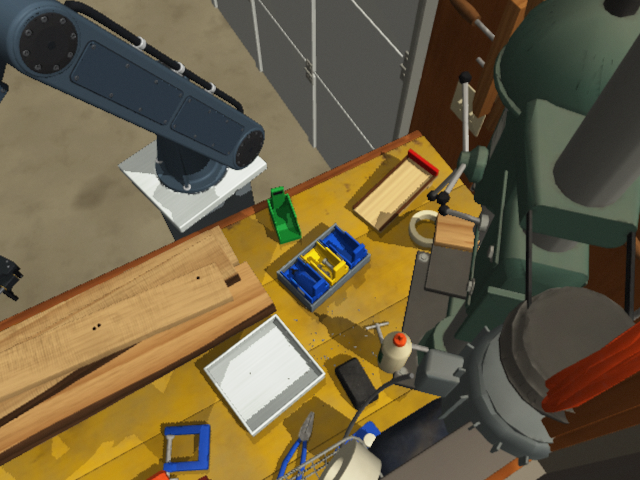

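Top view: the yellow bin is in the middle cell at px (334,232) with its tab on the far side. The ramp is at (217,242) with its red stop at left (169,241), which is world +y. The tray is at (449,193), and the green look-alike is at (327,301). In the side view a drill-press lever knob near (441,197) is close to the ramp, so I'll check yaws and clearance there.

```bash
python3 - <<'E'
from h import *
T=cam('top');S=cam('side')
def rect(p,q,z,n=2):
    for d in robot.outline_of(p,q)[:n]:
        m=d['region'].astype(np.uint8);c=max(cv2.findContours(m,0,1)[0],key=cv2.contourArea).reshape(-1,2)
        w=np.array([ray(p,u,z)[:2] for u in c],np.float32);r=cv2.minAreaRect(w)
        print(q,round(d['score'],2),'c',np.round(r[0],3),'sz',np.round(r[1],3),'ang',round(r[2],1))
rect(T,'tray',.035);rect(S,'tray',.035);rect(T,'organiser',.04);rect(T,'ramp',.03);rect(S,'ramp',.03)
rect(T,'ramp_stop',.06);rect(T,'yellow_bin_tab',.1);rect(S,'yellow_bin_tab',.09)
P=lambda p:np.array(p['intrinsics'])@np.c_[cv2.Rodrigues(np.array(p['rvec'],float))[0],np.array(p['tvec'],float).ravel()]
for a,b in [((183,124),(441,197)),((183,124),(464,77)),((315,56),(434,209)),((315,56),(441,197))]:
    X=cv2.triangulatePoints(P(T),P(S),np.array(a,float),np.array(b,float)).ravel();X=X[:3]/X[3]
    print(X.round(3),proj(T,X).round()[0],proj(S,X).round()[0])
E
```

```text
tray 0.57 c [ 0.608 -0.256] sz [0.215 0.197] ang 85.1
tray 0.28 c [0.512 0.036] sz [0.211 0.135] ang 89.6
tray 0.87 c [ 0.615 -0.258] sz [0.214 0.2  ] ang 84.8
tray 0.35 c [ 0.516 -0.029] sz [0.069 0.112] ang 88.8
organiser 0.87 c [0.51  0.035] sz [0.207 0.132] ang 89.6
ramp 0.96 c [0.495 0.339] sz [0.248 0.11 ] ang 89.6
ramp 0.82 c [0.495 0.345] sz [0.116 0.279] ang 4.7
ramp_stop 0.91 c [0.488 0.333] sz [0.243 0.108] ang 89.5
yellow_bin_tab 0.82 c [0.336 0.055] sz [0.057 0.106] ang 62.9
yellow_bin_tab 0.92 c [0.536 0.023] sz [0.067 0.107] ang 87.8
yellow_bin_tab 0.91 c [0.357 0.041] sz [0.065 0.171] ang 63.8
[0.685 0.321 0.268] [203. 137.] [467. 187.]
[0.607 0.291 0.566] [183. 124.] [464.  77.]
[0.739 0.072 0.52 ] [318.  58.] [438. 208.]
[0.734 0.077 0.541] [315.  56.] [440. 197.]
```

Request:
servo_tool(rows=[-0.15, 0, 0, 0, -7, -0.15, 0, 0, 0, -7, -0.15, 0, 0, 0, -7, -0.15, 0, 0, 0, -7, -0.15, 0, 0, 0, -7])

```text
time: 1.82
position: [0.1959, -0.5934, 0.2225]
tool_rot: [0.893, 0.451, 0.0, -0.0]
ft_force: [-1.0, -0.5, -0.5]
grip_width: 0.0613
grip_force: 0.0
```

Request:
servo_tool(rows=[-0.15, 0, 0, 0, -7, -0.15, 0, 0, 0, -7, -0.15, 0, 0, 0, -7, -0.15, 0, 0, 0, -7, -0.15, 0, 0, 0, -7])

```text
time: 2.23
position: [0.1959, -0.5935, 0.2226]
tool_rot: [0.716, 0.699, 0.0, -0.0]
ft_force: [-0.5, 0.9, -0.6]
grip_width: 0.0501
grip_force: 0.0
```

Request:
servo_tool(rows=[-0.15, 0, 0, 0, -7, -0.15, 0, 0, 0, -7, -0.15, 0, 0, 0, -7, -0.15, 0, 0, 0, -7, -0.15, 0, 0, 0, -7])

```text
time: 2.65
position: [0.1959, -0.5935, 0.2225]
tool_rot: [0.472, 0.881, 0.0, -0.0]
ft_force: [0.3, -0.7, 0.1]
grip_width: 0.0503
grip_force: 0.0
```

Request:
servo_tool(rows=[-0.15, 0, 0, 0, -7, -0.15, 0, 0, 0, -7, -0.15, 0, 0, 0, -7, -0.15, 0, 0, 0, -7, -0.15, 0, 0, 0, -7])

```text
time: 3.07
position: [0.1959, -0.5935, 0.2225]
tool_rot: [0.186, 0.983, 0.0, -0.0]
ft_force: [0.8, 0.2, -0.2]
grip_width: 0.05
grip_force: 0.0
```

Request:
servo_tool(rows=[-0.15, 0, 0, 0, -7, -0.15, 0, 0, 0, -7, -0.15, 0, 0, 0, -7, -0.15, 0, 0, 0, -0.75])

```text
time: 3.4
position: [0.2288, -0.585, 0.2204]
tool_rot: [0.025, 0.999, -0.006, -0.022]
ft_force: [-0.1, 0.6, -0.6]
grip_width: 0.05
grip_force: 0.0
```

The tray is yawed about -5°, while the organiser and ramp are square to the axes. Now moving above the tab.

Request:
servo_tool(rows=[-0.15, -0.018, 0.031, 0, 0, -0.15, -0.018, 0.031, 0, 0, -0.15, -0.018, 0.031, 0, 0, -0.15, -0.018, 0.031, 0, 0, -0.15, -0.018, 0.031, 0, 0])

```text
time: 3.82
position: [0.3245, -0.435, 0.2143]
tool_rot: [0.028, 0.999, -0.007, -0.023]
ft_force: [0.3, 1.0, 0.1]
grip_width: 0.0499
grip_force: 0.0
```

Request:
servo_tool(rows=[-0.15, -0.018, 0.031, 0, 0, -0.15, -0.018, 0.031, 0, 0, -0.15, -0.018, 0.031, 0, 0, -0.15, -0.018, 0.031, 0, 0, -0.15, -0.018, 0.031, 0, 0])

```text
time: 4.23
position: [0.4228, -0.2851, 0.2081]
tool_rot: [0.027, 0.999, -0.007, -0.023]
ft_force: [-0.0, -0.8, -0.5]
grip_width: 0.0503
grip_force: 0.0
```

Request:
servo_tool(rows=[-0.15, -0.018, 0.031, 0, 0, -0.15, -0.018, 0.031, 0, 0, -0.15, -0.018, 0.031, 0, 0, -0.15, -0.018, 0.031, 0, 0, -0.15, -0.018, 0.031, 0, 0])

```text
time: 4.65
position: [0.5211, -0.1351, 0.2018]
tool_rot: [0.027, 0.999, -0.007, -0.023]
ft_force: [1.0, 0.1, 0.3]
grip_width: 0.0497
grip_force: 0.0
```

Request:
servo_tool(rows=[-0.15, -0.018, 0.031, 0, 0, -0.15, -0.018, 0.031, 0, 0, -0.15, -0.018, 0.031, 0, 0, -0.15, -0.018, 0.031, 0, 0])

```text
time: 4.98
position: [0.5996, -0.0152, 0.1967]
tool_rot: [0.027, 0.999, -0.007, -0.023]
ft_force: [-0.3, -1.2, -0.1]
grip_width: 0.0499
grip_force: 0.0
```

```bash
python3 - <<'E'
from h import *
T=cam('top','t1.png');S=cam('side')
o=robot.get_obs();print(o['position'],o['tool_rot'],o['q'])
for p in (T,S):
    for q in ['yellow_bin_tab','yellow_bin_base','blue_bin_a_base']:
        print(q,[(np.round(d['at'],3).tolist(),round(d['score'],2)) for d in robot.place_of(p,q)[:3]])
im=S['pixels'][200:340,240:420];cv2.imwrite('pics/s1.png',cv2.resize(im,None,fx=4,fy=4,interpolation=cv2.INTER_CUBIC)[:,:,::-1])
for X in [(.567,.034,.104),(.567,.016,.104),(.567,.052,.104)]:print((proj(S,X)-[240,200])*4)
E
```

```text
[ 0.60139967 -0.0124476   0.19652678] [ 0.02458613  0.99944953 -0.00576843 -0.02151475] [-0.19662067  0.54332493  1.48648965 -0.02049808  1.15228367 -1.70951751]
yellow_bin_tab []
yellow_bin_base []
blue_bin_a_base []
yellow_bin_tab [([0.293, 0.078, 0.086], 0.71), ([0.564, 0.035, 0.092], 0.49)]
yellow_bin_base [([0.343, 0.051, 0.001], 0.83)]
blue_bin_a_base [([0.511, -0.031, 0.005], 0.55)]
[[396.13369488 259.11972888]]
[[375.23596675 277.98714342]]
[[416.82765089 240.43628902]]
```

View pics/s1.png

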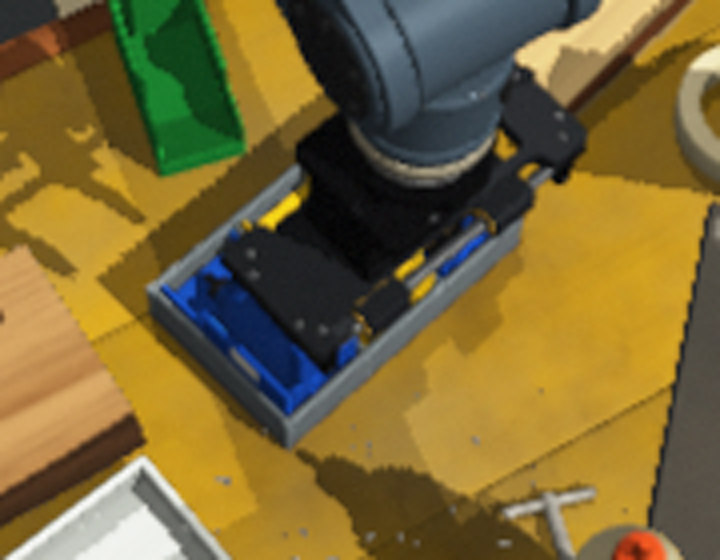

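The close view shows the gripper above the bins, offset toward -y from the yellow tab at crop px ~(396,259). The tool also kept a slight tilt from the wrist limit. I'll fix the yaw and shift over.

Request:
servo_tool(rows=[-0.15, 0, 0, 0, -2.8, -0.15, 0.015, 0.024, 0, 0, -0.15, 0.015, 0.024, 0, 0, -0.15, 0, 0, 0.04, 0, -0.15, 0, 0, 0, 0])

```text
time: 5.8
position: [0.5621, 0.0312, 0.1533]
tool_rot: [0.003, 1.0, -0.005, -0.029]
ft_force: [-1.9, -0.2, -0.5]
grip_width: 0.0502
grip_force: 0.0
```

Request:
servo_tool(rows=[-0.15, 0, 0, 0, 0])

```text
time: 5.88
position: [0.5654, 0.0301, 0.1564]
tool_rot: [0.003, 1.0, -0.006, -0.026]
ft_force: [1.1, -0.1, 0.5]
grip_width: 0.0497
grip_force: 0.0
```

```bash
python3 - <<'E'
from h import *
from scipy.spatial.transform import Rotation as R
o=robot.get_obs();print(o['position'],R.from_quat(o['tool_rot']).as_matrix().round(3))
E
```

```text
[0.56543983 0.03006121 0.15635562] [[-0.999  0.007 -0.051]
 [ 0.007  1.    -0.011]
 [ 0.051 -0.012 -0.999]]
```

Request:
servo_tool(rows=[-0.15, -0.005, 0.005, 0.02, 0, -0.15, 0, 0, 0.022, 0, -0.15, 0, 0, 0.022, 0, -0.15, 0, 0, 0.022, 0, -0.15, 0, 0, 0, 0], newtons=60)

```text
time: 6.3
position: [0.567, 0.0336, 0.0692]
tool_rot: [0.004, 1.0, -0.006, -0.026]
ft_force: [-0.4, -0.6, -0.2]
grip_width: 0.0502
grip_force: 0.0
```

Request:
servo_tool(rows=[0.5, 0, 0, 0, 0, 0.5, 0, 0, 0, 0, 0.5, 0, 0, 0, 0, 0.5, 0, 0, 0, 0, 0.5, 0, 0, 0, 0], newtons=60)

```text
time: 6.72
position: [0.5701, 0.0345, 0.0732]
tool_rot: [0.003, 1.0, -0.006, -0.021]
ft_force: [-0.5, -1.1, 5.6]
grip_width: 0.0355
grip_force: 60.0
```

Request:
servo_tool(rows=[0.5, 0.0005, 0, -0.01, 0, 0.5, 0.0005, 0, -0.01, 0, 0.5, 0.001, 0, -0.015, 0, 0.5, 0.001, 0, -0.02, 0, 0.5, 0.001, 0, -0.02, 0])

```text
time: 7.13
position: [0.5666, 0.036, 0.1471]
tool_rot: [0.003, 1.0, -0.006, -0.024]
ft_force: [-0.2, -0.1, -3.9]
grip_width: 0.0353
grip_force: 59.9
```

Request:
servo_tool(rows=[0.5, 0.001, 0, -0.02, 0, 0.5, 0.001, 0, -0.02, 0, 0.5, 0.001, 0, -0.02, 0, 0.5, 0, 0, 0, 0, 0.5, 0, 0, 0, 0])

```text
time: 7.55
position: [0.5678, 0.0366, 0.2075]
tool_rot: [0.003, 1.0, -0.006, -0.022]
ft_force: [0.3, 0.9, -4.4]
grip_width: 0.0354
grip_force: 59.9
```

```bash
python3 - <<'E'
from h import *
S=cam('side','s2.png')
o=robot.get_obs();print(o['position'],o['tool_rot'],o['ft_force'],o['grip_width'])
for q in ['yellow_bin_base','blue_bin_a_base','bolt_a_mid']:
        print(q,[(np.round(d['at'],3).tolist(),round(d['score'],2)) for d in robot.place_of(S,q)[:3]])
im=S['pixels'][160:340,240:440];cv2.imwrite('pics/s2.png',cv2.resize(im,None,fx=3,fy=3,interpolation=cv2.INTER_CUBIC)[:,:,::-1])
E
```

```text
[0.56670576 0.03665845 0.20618339] [ 0.00270704  0.99970117 -0.00588907 -0.02357055] [ 0.71200639 -0.01462504 -4.12659821] 0.035421790990336745
yellow_bin_base [([0.514, 0.038, 0.139], 0.9)]
blue_bin_a_base [([0.515, -0.035, 0.006], 0.94)]
bolt_a_mid []
```

View pics/s2.png

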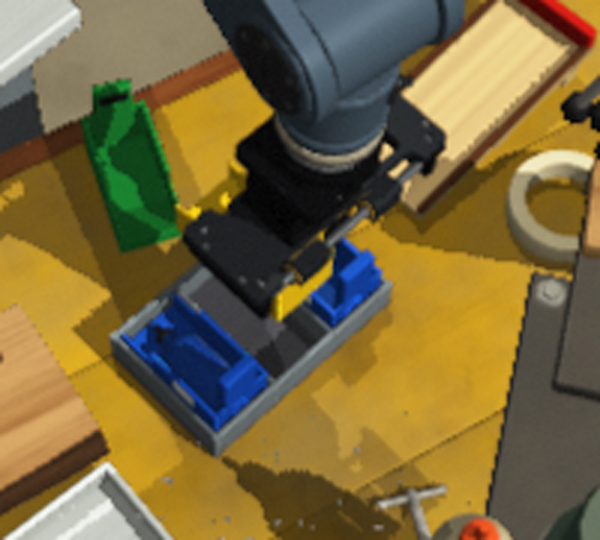

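The bin came out of the organiser level, and the blue bins stayed put. Carrying it over the tray.

Request:
servo_tool(rows=[0.5, -0.005, -0.016, 0, 0, 0.5, -0.008, -0.026, 0, 0, 0.5, -0.0098, -0.0326, 0, 0, 0.5, -0.0098, -0.0326, 0, 0, 0.5, -0.0098, -0.0326, 0, 0])

```text
time: 8.17
position: [0.6086, -0.1045, 0.2045]
tool_rot: [0.002, 1.0, -0.005, -0.025]
ft_force: [0.5, 0.3, -3.4]
grip_width: 0.0355
grip_force: 59.9
```

Request:
servo_tool(rows=[0.5, -0.0098, -0.0326, 0, 0, 0.5, -0.0098, -0.0326, 0, 0, 0.5, -0.0098, -0.0326, 0, 0, 0.5, -0.008, -0.026, 0, 0, 0.5, -0.007, -0.02, 0, 0])

```text
time: 8.58
position: [0.6523, -0.2504, 0.2036]
tool_rot: [0.004, 1.0, -0.006, -0.024]
ft_force: [-0.3, 0.1, -3.0]
grip_width: 0.0348
grip_force: 59.9
```

Request:
servo_tool(rows=[0.5, -0.005, -0.01, 0.015, 0, 0.5, 0, 0, 0.018, 0, 0.5, 0, 0, 0.018, 0, 0.5, 0, 0, 0.015, 0, 0.5, 0, 0, 0, 0])

```text
time: 9.0
position: [0.651, -0.2567, 0.1335]
tool_rot: [0.003, 1.0, -0.003, -0.028]
ft_force: [-1.2, 1.4, -3.7]
grip_width: 0.0354
grip_force: 59.9
```

Request:
servo_tool(rows=[0.5, 0, 0, 0, 0, 0.5, 0, 0, 0, 0], newtons=25)

```text
time: 9.17
position: [0.6549, -0.2585, 0.1397]
tool_rot: [0.003, 1.0, -0.006, -0.023]
ft_force: [-0.2, -0.3, -2.0]
grip_width: 0.036
grip_force: 24.9
```

```bash
python3 - <<'E'
from h import *
S=cam('side')
o=robot.get_obs();print(o['position'],o['tool_rot'],o['ft_force'],o['moment'],o['grip_width'],o['grip_force'])
for q in ['yellow_bin_base','tray']:
        print(q,[(np.round(d['at'],3).tolist(),round(d['score'],2)) for d in robot.place_of(S,q)[:3]])
E
```

```text
[ 0.65536797 -0.25872234  0.14055634] [ 0.00275319  0.99972516 -0.00636667 -0.02239378] [ 0.8934203   0.05189998 -2.33166604] [ 0.09929074 -0.29963514  0.00120393] 0.03590533410170554 24.92482799071695
yellow_bin_base [([0.344, 0.055, -0.002], 0.62)]
tray [([0.609, -0.251, 0.0], 0.94)]
```

Request:
servo_tool(rows=[0.5, 0, 0, 0, 0, 0.5, 0, 0, 0, 0, 0.5, 0, 0, 0, 0], newtons=10)

```text
time: 9.57
position: [0.6549, -0.2585, 0.1405]
tool_rot: [0.003, 1.0, -0.006, -0.023]
ft_force: [-0.6, 0.8, -3.3]
grip_width: 0.0358
grip_force: 10.0
```

```bash
cat > look.py <<'E'
import sys
from h import *
S=cam('side')
o=robot.get_obs();print(o['time'],o['position'],o['ft_force'],o['moment'],o['grip_width'],o['grip_force'])
x0,y0,x1,y1=map(int,sys.argv[2].split(','))
cv2.imwrite('pics/'+sys.argv[1],cv2.resize(S['pixels'][y0:y1,x0:x1],None,fx=3,fy=3,interpolation=cv2.INTER_CUBIC)[:,:,::-1])
for q in ['yellow_bin_base','yellow_bin_tab','bolt_a_mid']:
        print(q,[(np.round(d['at'],3).tolist(),round(d['score'],2)) for d in robot.place_of(S,q)[:3]])
E
python3 look.py s3.png 180,260,380,440
```

```text
9.6167 [ 0.65475648 -0.25844519  0.14027819] [ 0.72975167 -0.10763164 -3.17570901] [ 0.09638481 -0.27195202  0.00989652] 0.03570027312766248 9.999901527771726
yellow_bin_base [([0.342, 0.052, -0.0], 0.71)]
yellow_bin_tab [([0.296, 0.078, 0.086], 0.93), ([0.65, -0.26, 0.16], 0.49)]
bolt_a_mid []
```

View pics/s3.png

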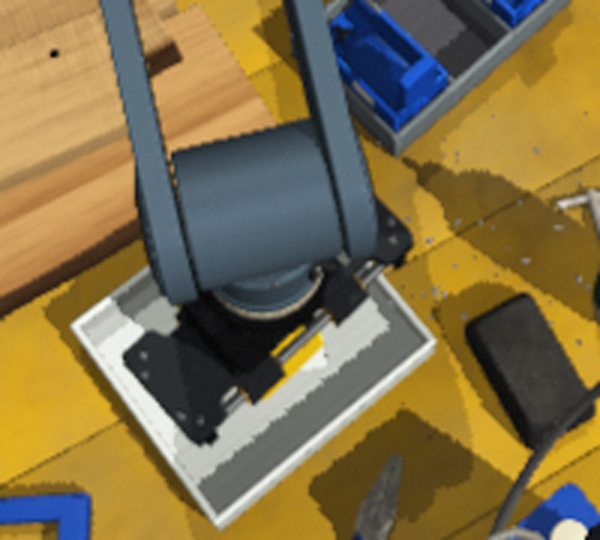

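The arm hides most of the bin; only its back wall shows at crop px (300,350), still level. I'll lower the grip force further.

Request:
servo_tool(rows=[0.5, 0, 0, 0, 0, 0.5, 0, 0, 0, 0, 0.5, 0, 0, 0, 0], newtons=6)

```text
time: 10.02
position: [0.6547, -0.2584, 0.1398]
tool_rot: [0.003, 1.0, -0.006, -0.023]
ft_force: [-0.6, -0.5, -3.1]
grip_width: 0.036
grip_force: 6.0
```

```bash
python3 look.py s4.png 180,260,380,440
```

```text
10.0667 [ 0.65471975 -0.25844539  0.13974611] [-0.43364902  0.3767819  -3.14394909] [ 0.09826944 -0.31206073  0.00419303] 0.03590376688085715 5.999931698315777
yellow_bin_base [([0.344, 0.054, -0.002], 0.83)]
yellow_bin_tab [([0.291, 0.076, 0.086], 0.97), ([0.517, 0.099, 0.001], 0.66), ([0.645, -0.257, 0.157], 0.55)]
bolt_a_mid []
```

Request:
servo_tool(rows=[0.5, 0, 0, 0, 0, 0.5, 0, 0, 0, 0, 0.5, 0, 0, 0, 0], newtons=4)

```text
time: 10.47
position: [0.6546, -0.2584, 0.1398]
tool_rot: [0.003, 1.0, -0.006, -0.023]
ft_force: [0.2, -0.2, -2.9]
grip_width: 0.0364
grip_force: 4.0
```

```bash
python3 look.py s5.png 180,260,380,440
```

```text
10.5167 [ 0.6546059  -0.25844602  0.1398065 ] [ 0.05134007 -0.96339175 -2.49164184] [ 0.09020214 -0.25326612 -0.00969824] 0.03591516363280781 3.9999655725841876
yellow_bin_base [([0.342, 0.056, -0.003], 0.76)]
yellow_bin_tab [([0.648, -0.256, 0.156], 0.77), ([0.291, 0.08, 0.086], 0.77)]
bolt_a_mid [([0.512, 0.031, 0.0], 0.28)]
```

Request:
servo_tool(rows=[0.5, 0, 0, 0, 0, 0.5, 0, 0, 0, 0, 0.5, 0, 0, 0, 0, 0.5, 0, 0, 0, 0], newtons=3)

```text
time: 11.0
position: [0.6547, -0.2585, 0.1398]
tool_rot: [0.003, 1.0, -0.006, -0.023]
ft_force: [-0.1, 0.3, -2.9]
grip_width: 0.036
grip_force: 3.0
```

```bash
python3 look.py s6.png 180,260,380,440; python3 - <<'E'
import cv2,numpy as np
for k in 's3','s4','s5','s6':
    i=cv2.imread(f'pics/{k}.png')[310:430,230:350];h=cv2.cvtColor(i,cv2.COLOR_BGR2HSV)
    m=(h[...,0]>15)&(h[...,0]<35)&(h[...,1]>150)&(h[...,2]>120);y,x=np.where(m);print(k,m.sum(),x.mean()+230,y.mean()+310,x.min(),x.max(),y.min(),y.max())
E
```

```text
11.05 [ 0.6546266  -0.2584442   0.13980939] [ 0.05749209  0.21620408 -2.90528427] [ 0.12262334 -0.18160531 -0.01907465] 0.03612469034129036 2.9999819151271367
yellow_bin_base [([0.346, 0.054, -0.0], 0.67)]
yellow_bin_tab [([0.65, -0.257, 0.157], 0.93), ([0.292, 0.079, 0.086], 0.92), ([0.491, 0.337, 0.005], 0.54)]
bolt_a_mid []
s3 1069 295.4331150608045 357.2057998129093 17 119 17 119
s4 3028 300.11393659180976 370.2050858652576 16 119 16 119
s5 3253 300.8278512142638 371.2111896710729 16 119 16 119
s6 4283 305.09082418865285 375.4650945598879 16 119 16 119
```

View pics/s6.png

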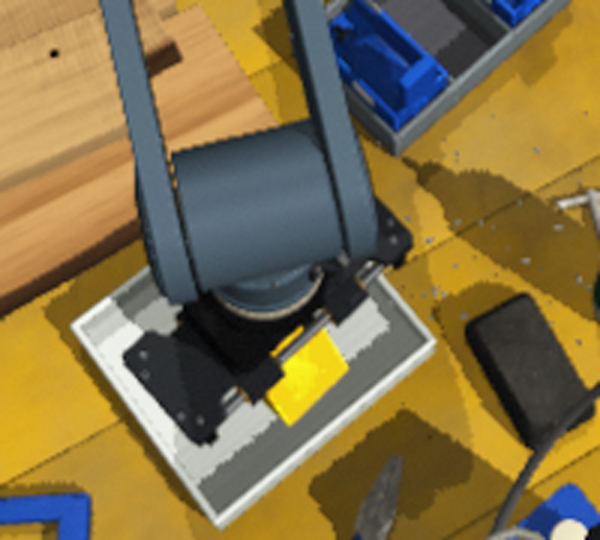

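```bash
cat > ang.py <<'E'
from h import *
S=cam('side');P=robot.get_obs()['position']+[0.0007,0,.019]
for t in (30,40,45,50,55,60,70):
    a=np.radians(t);f=lambda x,y,z:P+[x*np.cos(a)-z*np.sin(a),y,x*np.sin(a)+z*np.cos(a)]
    print(t,((proj(S,[f(-.11,-.03,-.085),f(-.11,.03,-.085),f(.006,-.03,-.085),f(.006,.03,-.085)])-[180,260])*3).round().tolist(),f(-.11,0,-.085).round(3))
E
python3 ang.py
```

```text
30 [[214.0, 350.0], [272.0, 296.0], [297.0, 430.0], [358.0, 371.0]] [ 0.603 -0.258  0.03 ]
40 [[235.0, 374.0], [292.0, 319.0], [307.0, 439.0], [368.0, 379.0]] [ 0.626 -0.258  0.023]
45 [[245.0, 386.0], [303.0, 331.0], [311.0, 443.0], [373.0, 382.0]] [ 0.638 -0.258  0.021]
50 [[256.0, 397.0], [313.0, 342.0], [315.0, 446.0], [377.0, 385.0]] [ 0.65  -0.258  0.02 ]
55 [[266.0, 409.0], [324.0, 353.0], [319.0, 449.0], [381.0, 387.0]] [ 0.662 -0.258  0.02 ]
60 [[277.0, 420.0], [335.0, 364.0], [322.0, 451.0], [384.0, 389.0]] [ 0.674 -0.258  0.021]
70 [[297.0, 441.0], [355.0, 385.0], [326.0, 453.0], [389.0, 390.0]] [ 0.698 -0.258  0.026]
```

The underside now shows with its outer edge at crop px (290,425)–(348,370), so the bin has swung about 25° front-down and pad friction holds it there. I'll use inertia: ease toward +x and stop sharply, then jerk toward -x.

Request:
servo_tool(rows=[0.5, -0.004, 0, -0.005, 0, 0.5, -0.008, 0, -0.005, 0, 0.5, -0.014, 0, 0, 0, 0.5, -0.022, 0, 0, 0, 0.5, 0, 0, 0, 0])

```text
time: 11.67
position: [0.7071, -0.2588, 0.1482]
tool_rot: [0.002, 1.0, -0.007, -0.02]
ft_force: [0.2, 0.1, -2.7]
grip_width: 0.0359
grip_force: 3.0
```

Request:
servo_tool(rows=[0.5, 0.04, 0, 0, 0, 0.5, 0.027, 0, 0, 0, 0.5, 0.016, 0, 0, 0, 0.5, 0.008, 0, 0, 0, 0.5, 0, 0, 0, 0])

```text
time: 12.08
position: [0.61, -0.2579, 0.1522]
tool_rot: [0.003, 1.0, -0.006, -0.024]
ft_force: [-0.9, 0.6, -1.6]
grip_width: 0.0356
grip_force: 3.0
```

```bash
python3 look.py s7.png 180,260,380,440;python3 ang.py
```

```text
12.1333 [ 0.61177983 -0.25826253  0.15234294] [-1.22992153  0.20004823 -1.79188325] [ 0.07694647  0.004426   -0.01646784] 0.0354667448661862 2.9966414719820023
yellow_bin_base [([0.344, 0.053, 0.002], 0.93)]
yellow_bin_tab [([0.292, 0.079, 0.085], 0.82), ([0.599, -0.257, 0.145], 0.41)]
bolt_a_mid []
30 [[177.0, 309.0], [236.0, 255.0], [257.0, 385.0], [319.0, 327.0]] [ 0.562 -0.258  0.043]
40 [[198.0, 332.0], [256.0, 279.0], [267.0, 394.0], [329.0, 335.0]] [ 0.585 -0.258  0.035]
45 [[209.0, 344.0], [267.0, 290.0], [271.0, 397.0], [333.0, 338.0]] [ 0.597 -0.258  0.033]
50 [[219.0, 355.0], [277.0, 301.0], [275.0, 400.0], [337.0, 340.0]] [ 0.609 -0.258  0.032]
55 [[229.0, 367.0], [288.0, 312.0], [278.0, 403.0], [341.0, 342.0]] [ 0.621 -0.258  0.032]
60 [[240.0, 378.0], [298.0, 323.0], [281.0, 404.0], [344.0, 343.0]] [ 0.633 -0.258  0.033]
70 [[260.0, 399.0], [318.0, 343.0], [285.0, 406.0], [348.0, 344.0]] [ 0.657 -0.258  0.039]
```

View pics/s7.png

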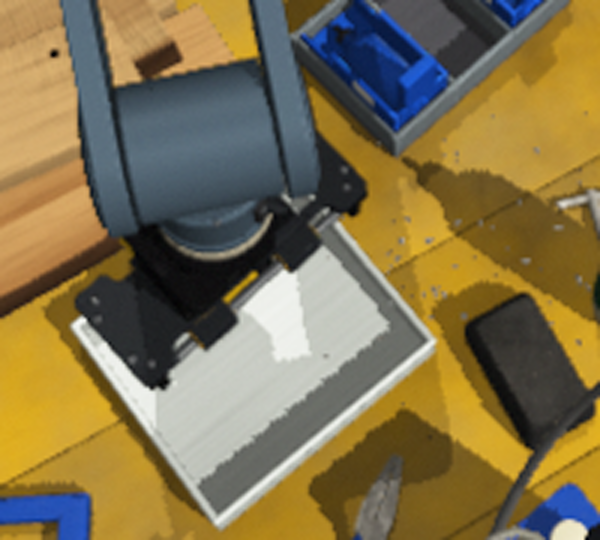

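Request:
servo_tool(rows=[0.5, 0, 0, 0, 0, 0.5, 0, 0, 0, 0])

```text
time: 12.5
position: [0.613, -0.258, 0.1516]
tool_rot: [0.003, 1.0, -0.006, -0.023]
ft_force: [-0.1, -0.1, -3.6]
grip_width: 0.0363
grip_force: 3.0
```

```bash
cat > yel.py <<'E'
from h import *
S=cam('side');o=robot.get_obs();P=o['position']+[0.0007,0,.019]
print(o['time'],o['position'].round(3),o['ft_force'].round(2),o['moment'].round(2),o['grip_width'],o['grip_force'])
h=cv2.cvtColor(S['pixels'],cv2.COLOR_RGB2HSV)
m=((h[...,0]>15)&(h[...,0]<35)&(h[...,1]>140)&(h[...,2]>90)).astype(np.uint8)
c=proj(S,P)[0].astype(int);w=np.zeros_like(m);poly=proj(S,[P+np.array(d) for d in [(-.09,-.1,-.15),(-.09,.1,-.15),(.09,.1,-.15),(.09,-.1,-.15)]])
cv2.circle(w,tuple(int(v) for v in c),38,1,-1);m&=w
n,l,s,ce=cv2.connectedComponentsWithStats(m)
print('tool px',c)
for i in range(1,n):
    if s[i,4]>15:
        q=cv2.boxPoints(cv2.minAreaRect(np.argwhere(l==i)[:,::-1].astype(np.float32)));print(s[i,4],q.round().tolist())
for t in (-40,-20,0,15,25,40,50,60,75,90):
    a=np.radians(t);f=lambda x,y,z:P+[x*np.cos(a)-z*np.sin(a),y,x*np.sin(a)+z*np.cos(a)]
    print(t,proj(S,[f(-.11,-.03,-.085),f(-.11,.03,-.085),f(.006,-.03,-.085),f(.006,.03,-.085),f(.006,-.018,.015),f(.006,.018,.015)]).round().tolist())
ds=robot.outline_of(S,'yellow_bin_tab');print([(round(d['score'],2),np.argwhere(d['region']).mean(0)[::-1].round(),d['region'].sum()) for d in ds])
ds=robot.outline_of(S,'bolt_a_mid');print([(round(d['score'],2),np.argwhere(d['region']).mean(0)[::-1].round(),d['region'].sum()) for d in ds])
E
python3 yel.py
```

```text
12.55 [ 0.613 -0.258  0.152] [ 1.59  0.73 -3.43] [ 0.07 -0.32  0.03] 0.03570505703386854 2.9939761385321617
tool px [258 353]
33 [[220.0, 353.0], [221.0, 342.0], [224.0, 342.0], [223.0, 353.0]]
39 [[254.0, 360.0], [264.0, 351.0], [266.0, 353.0], [256.0, 362.0]]
717 [[249.0, 375.0], [271.0, 353.0], [289.0, 371.0], [267.0, 393.0]]
-40 [[205.0, 317.0], [226.0, 299.0], [236.0, 356.0], [257.0, 338.0], [256.0, 363.0], [269.0, 351.0]]
-20 [[211.0, 327.0], [231.0, 309.0], [245.0, 366.0], [265.0, 348.0], [254.0, 362.0], [268.0, 350.0]]
0 [[220.0, 340.0], [240.0, 322.0], [254.0, 376.0], [274.0, 357.0], [253.0, 360.0], [266.0, 348.0]]
15 [[229.0, 351.0], [249.0, 333.0], [260.0, 382.0], [280.0, 363.0], [251.0, 358.0], [265.0, 346.0]]
25 [[236.0, 359.0], [255.0, 341.0], [264.0, 386.0], [284.0, 367.0], [251.0, 357.0], [264.0, 345.0]]
40 [[246.0, 370.0], [265.0, 352.0], [269.0, 391.0], [289.0, 371.0], [249.0, 356.0], [262.0, 344.0]]
50 [[253.0, 378.0], [272.0, 360.0], [272.0, 393.0], [292.0, 373.0], [248.0, 355.0], [262.0, 343.0]]
60 [[260.0, 386.0], [279.0, 367.0], [273.0, 394.0], [294.0, 374.0], [248.0, 354.0], [261.0, 343.0]]
75 [[270.0, 396.0], [289.0, 377.0], [275.0, 395.0], [296.0, 374.0], [247.0, 354.0], [260.0, 342.0]]
90 [[279.0, 404.0], [298.0, 385.0], [275.0, 393.0], [296.0, 372.0], [247.0, 354.0], [260.0, 342.0]]
[(0.89, array([269., 372.]), np.int64(775)), (0.57, array([283., 215.]), np.int64(1248))]
[]
```

The bin now hangs at about 42° with the bolts still inside. Next: lower its front edge to the tray floor and move toward -x, so floor friction tips it further.

Request:
servo_tool(rows=[0.5, -0.008, 0, 0, 0, 0.5, -0.014, 0, 0.008, 0, 0.5, -0.016, 0, 0.01, 0, 0.5, -0.014, 0, 0.01, 0, 0.5, -0.008, 0, 0, 0], newtons=5)

```text
time: 13.07
position: [0.6721, -0.2584, 0.1194]
tool_rot: [0.003, 1.0, -0.006, -0.023]
ft_force: [-1.3, 0.5, -2.8]
grip_width: 0.0356
grip_force: 5.0
```

Request:
servo_tool(rows=[0.5, 0, 0, 0.004, 0, 0.5, 0.003, 0, 0.003, 0, 0.5, 0.01, 0, 0, 0, 0.5, 0.01, 0, 0, 0, 0.5, 0.01, 0, 0, 0], newtons=6)

```text
time: 13.48
position: [0.6402, -0.2598, 0.1185]
tool_rot: [0.003, 1.0, -0.008, -0.019]
ft_force: [3.1, -0.2, 2.7]
grip_width: 0.0356
grip_force: 6.0
```

```bash
python3 yel.py
```

```text
13.5333 [ 0.637 -0.259  0.118] [-2.13 -0.24 -2.41] [ 0.14 -0.07  0.02] 0.035780646016112444 5.986114293336868
tool px [266 366]
36 [[265.0, 375.0], [275.0, 366.0], [276.0, 367.0], [267.0, 377.0]]
242 [[260.0, 388.0], [280.0, 368.0], [287.0, 375.0], [267.0, 395.0]]
-40 [[214.0, 330.0], [235.0, 312.0], [245.0, 368.0], [265.0, 350.0], [265.0, 376.0], [277.0, 364.0]]
-20 [[219.0, 339.0], [240.0, 321.0], [253.0, 378.0], [273.0, 359.0], [263.0, 374.0], [276.0, 362.0]]
0 [[229.0, 352.0], [248.0, 334.0], [262.0, 388.0], [282.0, 369.0], [262.0, 372.0], [274.0, 361.0]]
15 [[237.0, 362.0], [257.0, 345.0], [268.0, 394.0], [288.0, 375.0], [260.0, 371.0], [273.0, 359.0]]
25 [[244.0, 370.0], [263.0, 352.0], [272.0, 398.0], [292.0, 379.0], [259.0, 370.0], [272.0, 358.0]]
40 [[254.0, 382.0], [273.0, 364.0], [277.0, 403.0], [297.0, 383.0], [258.0, 369.0], [271.0, 357.0]]
50 [[261.0, 389.0], [280.0, 371.0], [280.0, 405.0], [300.0, 385.0], [257.0, 368.0], [270.0, 356.0]]
60 [[268.0, 397.0], [286.0, 378.0], [282.0, 406.0], [302.0, 386.0], [257.0, 367.0], [269.0, 356.0]]
75 [[277.0, 407.0], [296.0, 388.0], [283.0, 407.0], [304.0, 386.0], [256.0, 367.0], [269.0, 355.0]]
90 [[286.0, 416.0], [306.0, 396.0], [283.0, 405.0], [304.0, 384.0], [255.0, 367.0], [268.0, 355.0]]
[(0.79, array([284., 215.]), np.int64(1270)), (0.67, array([274., 380.]), np.int64(264))]
[]
```

Request:
servo_tool(rows=[0.5, 0, 0, -0.03, 0, 0.5, 0.02, 0, 0, 0, 0.5, -0.02, 0, 0, 0, 0.5, 0.015, 0, 0, 0, 0.5, -0.015, 0, 0, 0], newtons=3)

```text
time: 14.05
position: [0.6339, -0.2572, 0.1451]
tool_rot: [0.003, 1.0, -0.004, -0.027]
ft_force: [-0.8, 0.9, 0.5]
grip_width: 0.0225
grip_force: 0.0
```

Request:
servo_tool(rows=[0.5, 0.01, 0, 0, 0, 0.5, -0.01, 0, 0, 0, 0.5, 0.005, 0, 0, 0, 0.5, 0, 0, 0, 0, 0.5, 0, 0, 0, 0], newtons=3)

```text
time: 14.47
position: [0.6332, -0.2582, 0.1457]
tool_rot: [0.003, 1.0, -0.006, -0.024]
ft_force: [-0.8, -0.3, 0.8]
grip_width: 0.0215
grip_force: 0.0
```

```bash
python3 yel.py
```

```text
14.5167 [ 0.633 -0.258  0.146] [-0.98  0.1   0.04] [ 0.06 -0.2  -0.01] 0.021538534354358315 0.0
tool px [264 361]
519 [[250.0, 380.0], [271.0, 359.0], [295.0, 383.0], [274.0, 404.0]]
-40 [[211.0, 325.0], [233.0, 306.0], [243.0, 363.0], [263.0, 345.0], [263.0, 371.0], [276.0, 359.0]]
-20 [[217.0, 334.0], [238.0, 316.0], [251.0, 373.0], [271.0, 355.0], [261.0, 369.0], [274.0, 357.0]]
0 [[226.0, 347.0], [246.0, 329.0], [260.0, 383.0], [280.0, 364.0], [260.0, 367.0], [273.0, 355.0]]
15 [[235.0, 358.0], [255.0, 340.0], [266.0, 390.0], [287.0, 371.0], [258.0, 366.0], [271.0, 354.0]]
25 [[242.0, 365.0], [261.0, 348.0], [270.0, 394.0], [291.0, 374.0], [257.0, 365.0], [270.0, 353.0]]
40 [[252.0, 377.0], [271.0, 359.0], [275.0, 399.0], [296.0, 379.0], [256.0, 364.0], [269.0, 352.0]]
50 [[259.0, 385.0], [278.0, 367.0], [278.0, 401.0], [299.0, 381.0], [255.0, 363.0], [268.0, 351.0]]
60 [[266.0, 393.0], [285.0, 374.0], [280.0, 402.0], [301.0, 382.0], [255.0, 362.0], [268.0, 350.0]]
75 [[276.0, 403.0], [295.0, 384.0], [282.0, 403.0], [303.0, 382.0], [254.0, 362.0], [267.0, 350.0]]
90 [[285.0, 412.0], [305.0, 392.0], [282.0, 401.0], [303.0, 380.0], [253.0, 361.0], [266.0, 350.0]]
[(0.96, array([280., 387.]), np.int64(704)), (0.82, array([283., 215.]), np.int64(1217))]
[]
```

The last dither slipped the bin out of the weak grip and it dropped into the tray. I'll back off and look.

Request:
servo_tool(rows=[-0.2, 0, 0, -0.035, 0, -0.2, 0, 0, -0.035, 0, -0.2, 0, 0.03, -0.02, 0, -0.2, 0, 0.04, 0, 0, -0.2, 0, 0.04, 0, 0])

```text
time: 15.03
position: [0.6397, -0.1477, 0.2369]
tool_rot: [0.004, 1.0, -0.007, -0.021]
ft_force: [0.2, 0.1, -0.7]
grip_width: 0.0465
grip_force: 0.0
```

Request:
servo_tool(rows=[-0.2, 0, 0.04, 0, 0, -0.2, 0, 0.03, 0, 0])

```text
time: 15.2
position: [0.6384, -0.0741, 0.2339]
tool_rot: [0.002, 1.0, -0.005, -0.023]
ft_force: [-0.5, 0.4, 0.0]
grip_width: 0.0505
grip_force: 0.0
```

```bash
python3 look.py s8.png 190,310,340,440; python3 -c "
from h import *
T=cam('top')
im=T['pixels'][130:260,380:520]
S=cv2.imread('pics/s8.png');t=cv2.resize(im,(420,390),interpolation=cv2.INTER_CUBIC)[:,:,::-1]
S=cv2.resize(S,(450,390));cv2.imwrite('pics/c8.png',cv2.resize(np.hstack([S,t]),(800,359)))
for q in ['yellow_bin_tab','yellow_bin_base','bolt_a_mid']:
  print(q,[(np.round(d['at'],3).tolist(),round(d['score'],2)) for d in robot.place_of(T,q)[:4]])"
```

```text
15.25 [ 0.63785352 -0.06826358  0.23369028] [-0.37640425  2.23345677 -0.1446061 ] [ 0.27315027 -0.05983461 -0.04392439] 0.0513228890152824 0.0
yellow_bin_base [([0.348, 0.054, 0.001], 0.56)]
yellow_bin_tab [([0.688, -0.261, 0.09], 0.8), ([0.295, 0.078, 0.084], 0.66)]
bolt_a_mid [([0.645, -0.249, 0.015], 0.52)]
yellow_bin_tab [([0.686, -0.254, 0.087], 0.78), ([0.298, 0.078, 0.084], 0.73)]
yellow_bin_base [([0.638, -0.259, 0.003], 0.73), ([0.617, -0.255, 0.002], 0.51)]
bolt_a_mid [([0.644, -0.25, 0.012], 0.41)]
```

View pics/c8.png

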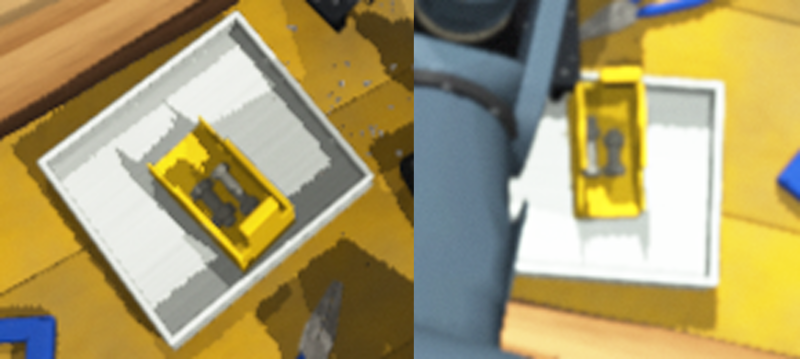

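The bin stands upright and level in the tray with both bolts inside. Left crop: tab at (268,220). Networks put the tab at (0.687, -0.258). New plan: regrip the tab along y, push the bin's front against the tray's -x wall, and rotate it about that wall with a moderate grip. Then lock the angle with full grip.

Request:
servo_tool(rows=[-0.15, -0.012, -0.038, 0, 0, -0.15, -0.012, -0.038, 0, 0, -0.15, -0.012, -0.038, 0, 0, -0.15, -0.012, -0.038, 0, 0, -0.15, -0.009, -0.036, 0, 0])

```text
time: 16.02
position: [0.6951, -0.2694, 0.2329]
tool_rot: [0.004, 1.0, -0.006, -0.023]
ft_force: [0.8, 1.1, 0.3]
grip_width: 0.0501
grip_force: 0.0
```

Request:
servo_tool(rows=[-0.15, 0, 0, 0.035, 0, -0.15, 0, 0, 0.035, 0, -0.15, 0, 0, 0, 0])

```text
time: 16.27
position: [0.6861, -0.2669, 0.1545]
tool_rot: [0.005, 1.0, -0.002, -0.03]
ft_force: [-1.7, 0.9, -1.3]
grip_width: 0.0499
grip_force: 0.0
```

```bash
python3 -c "
from h import *
o=robot.get_obs();print(o['position'])"
```

```text
[ 0.68607505 -0.26685073  0.15447472]
```

Request:
servo_tool(rows=[-0.15, 0, 0.009, 0.02, 0, -0.15, 0, 0, 0.024, 0, -0.15, 0, 0, 0.024, 0, -0.15, 0, 0, 0.024, 0, -0.15, 0, 0, 0, 0], newtons=40)

```text
time: 16.68
position: [0.6842, -0.2574, 0.0669]
tool_rot: [0.003, 1.0, -0.004, -0.027]
ft_force: [-0.8, 1.7, -1.2]
grip_width: 0.0503
grip_force: 0.0
```

Request:
servo_tool(rows=[0.3, 0, 0, 0, 0, 0.3, 0, 0, 0, 0, 0.3, 0, 0, 0, 0, 0.3, 0, 0, 0, 0])

```text
time: 17.02
position: [0.6892, -0.2596, 0.0742]
tool_rot: [0.003, 1.0, -0.007, -0.021]
ft_force: [-0.5, -0.4, 2.5]
grip_width: 0.0358
grip_force: 39.9
```

Request:
servo_tool(rows=[0.3, 0, 0, -0.004, 0, 0.3, 0.014, 0, 0, 0, 0.3, 0.016, 0, 0, 0, 0.3, 0.016, 0, 0, 0, 0.3, 0.01, 0, 0, 0])

```text
time: 17.43
position: [0.6351, -0.2586, 0.0795]
tool_rot: [0.004, 1.0, -0.007, -0.018]
ft_force: [14.7, 1.6, 3.7]
grip_width: 0.0355
grip_force: 39.8
```

Request:
servo_tool(rows=[0.3, 0, 0, 0.003, 0, 0.3, 0, 0, 0, 0], newtons=10)

```text
time: 17.6
position: [0.6344, -0.2592, 0.0767]
tool_rot: [0.003, 1.0, -0.007, -0.02]
ft_force: [4.2, 0.1, 0.9]
grip_width: 0.0358
grip_force: 10.0
```

Request:
servo_tool(rows=[0.3, 0.0085, 0, -0.0125, 0, 0.3, 0.0085, 0, -0.0125, 0, 0.3, 0.0115, 0, -0.0085, 0, 0.3, 0.0115, 0, -0.0085, 0, 0.3, 0.005, 0, -0.001, 0])

```text
time: 18.02
position: [0.5896, -0.2585, 0.1231]
tool_rot: [0.003, 1.0, -0.008, -0.02]
ft_force: [6.8, -0.9, 5.4]
grip_width: 0.036
grip_force: 10.0
```

```bash
sed -i 's/,38,1,-1/,45,1,-1/' yel.py; python3 yel.py
```

```text
18.0667 [ 0.589 -0.259  0.123] [ 4.4  -1.24  5.39] [ 0.02 -1.08 -0.01] 0.03588941369141289 10.034350233909208
tool px [252 349]
25 [[208.0, 341.0], [209.0, 334.0], [215.0, 335.0], [214.0, 342.0]]
18 [[212.0, 348.0], [218.0, 344.0], [219.0, 346.0], [214.0, 350.0]]
45 [[248.0, 356.0], [258.0, 346.0], [260.0, 348.0], [250.0, 358.0]]
609 [[244.0, 367.0], [266.0, 348.0], [281.0, 365.0], [259.0, 384.0]]
-40 [[200.0, 315.0], [221.0, 297.0], [231.0, 353.0], [251.0, 335.0], [250.0, 359.0], [262.0, 348.0]]
-20 [[206.0, 324.0], [226.0, 307.0], [239.0, 362.0], [259.0, 344.0], [248.0, 358.0], [261.0, 346.0]]
0 [[216.0, 337.0], [235.0, 320.0], [248.0, 372.0], [268.0, 354.0], [247.0, 356.0], [260.0, 344.0]]
15 [[224.0, 348.0], [244.0, 330.0], [254.0, 378.0], [274.0, 360.0], [245.0, 354.0], [258.0, 343.0]]
25 [[231.0, 355.0], [250.0, 338.0], [258.0, 382.0], [278.0, 363.0], [245.0, 353.0], [257.0, 342.0]]
40 [[241.0, 367.0], [260.0, 349.0], [263.0, 386.0], [283.0, 367.0], [243.0, 352.0], [256.0, 340.0]]
50 [[247.0, 374.0], [266.0, 357.0], [265.0, 388.0], [285.0, 369.0], [243.0, 351.0], [255.0, 340.0]]
60 [[254.0, 381.0], [273.0, 364.0], [267.0, 390.0], [287.0, 370.0], [242.0, 351.0], [255.0, 339.0]]
75 [[264.0, 391.0], [283.0, 373.0], [268.0, 390.0], [289.0, 370.0], [241.0, 350.0], [254.0, 339.0]]
90 [[272.0, 400.0], [292.0, 381.0], [268.0, 388.0], [289.0, 367.0], [241.0, 350.0], [254.0, 339.0]]
[(0.61, array([263., 366.]), np.int64(588)), (0.59, array([284., 216.]), np.int64(1204))]
[(0.69, array([396., 190.]), np.int64(3185))]
```

About 30°, as planned. Continuing the arc.

Request:
servo_tool(rows=[0.3, 0.012, 0, -0.005, 0, 0.3, 0.012, 0, -0.002, 0, 0.3, 0.0155, 0, 0, 0, 0.3, 0.0155, 0, 0.001, 0, 0.3, 0, 0, 0, 0])

```text
time: 18.58
position: [0.5341, -0.2603, 0.1325]
tool_rot: [0.003, 1.0, -0.01, -0.021]
ft_force: [2.2, -4.1, 12.4]
grip_width: 0.036
grip_force: 10.0
```

```bash
python3 yel.py
```

```text
18.6333 [ 0.535 -0.26   0.132] [ 3.14 -4.81 13.4 ] [-0.59 -0.54 -0.04] 0.03531931556657808 9.993628003339836
tool px [234 331]
22 [[249.0, 304.0], [254.0, 298.0], [259.0, 303.0], [254.0, 309.0]]
58 [[188.0, 321.0], [198.0, 316.0], [200.0, 321.0], [190.0, 326.0]]
973 [[225.0, 348.0], [263.0, 314.0], [286.0, 339.0], [247.0, 373.0]]
51 [[229.0, 335.0], [240.0, 325.0], [242.0, 328.0], [231.0, 338.0]]
22 [[212.0, 359.0], [222.0, 350.0], [223.0, 351.0], [213.0, 361.0]]
-40 [[184.0, 297.0], [205.0, 280.0], [215.0, 335.0], [235.0, 318.0], [232.0, 341.0], [245.0, 329.0]]
-20 [[190.0, 307.0], [210.0, 290.0], [223.0, 345.0], [243.0, 328.0], [231.0, 339.0], [243.0, 328.0]]
0 [[200.0, 320.0], [219.0, 303.0], [231.0, 354.0], [251.0, 337.0], [229.0, 337.0], [242.0, 326.0]]
15 [[209.0, 331.0], [228.0, 314.0], [237.0, 361.0], [257.0, 342.0], [228.0, 336.0], [241.0, 324.0]]
25 [[215.0, 339.0], [234.0, 322.0], [241.0, 364.0], [261.0, 346.0], [227.0, 335.0], [240.0, 323.0]]
40 [[225.0, 350.0], [244.0, 333.0], [245.0, 368.0], [266.0, 350.0], [226.0, 334.0], [238.0, 322.0]]
50 [[232.0, 357.0], [251.0, 340.0], [248.0, 370.0], [268.0, 351.0], [225.0, 333.0], [238.0, 322.0]]
60 [[238.0, 364.0], [257.0, 347.0], [249.0, 371.0], [270.0, 352.0], [224.0, 332.0], [237.0, 321.0]]
75 [[247.0, 374.0], [267.0, 356.0], [250.0, 371.0], [271.0, 351.0], [224.0, 332.0], [236.0, 321.0]]
90 [[255.0, 382.0], [275.0, 363.0], [249.0, 368.0], [271.0, 349.0], [223.0, 332.0], [236.0, 321.0]]
[(0.7, array([249., 351.]), np.int64(933)), (0.61, array([283., 216.]), np.int64(1228)), (0.17, array([345., 247.]), np.int64(1020))]
[(0.38, array([248., 349.]), np.int64(1014))]
```

Request:
servo_tool(rows=[0.3, 0, 0, -0.006, 0, 0.3, 0.008, 0, -0.002, 0, 0.3, 0.008, 0, 0, 0, 0.3, 0.008, 0, 0, 0, 0.3, 0, 0, 0, 0])

```text
time: 19.15
position: [0.5071, -0.2554, 0.1365]
tool_rot: [0.003, 1.0, -0.005, -0.025]
ft_force: [1.7, -0.1, -2.1]
grip_width: 0.0359
grip_force: 10.0
```

```bash
python3 yel.py | head -8; python3 look.py s9.png 160,270,340,420
```

```text
19.2 [ 0.508 -0.256  0.137] [ 0.56 -0.17 -2.41] [ 0.24 -0.33  0.02] 0.03560599268313084 10.02605326473713
tool px [228 321]
73 [[239.0, 291.0], [244.0, 285.0], [252.0, 293.0], [247.0, 299.0]]
126 [[246.0, 310.0], [266.0, 297.0], [270.0, 303.0], [250.0, 316.0]]
1328 [[198.0, 354.0], [253.0, 305.0], [276.0, 332.0], [222.0, 381.0]]
54 [[222.0, 325.0], [234.0, 314.0], [236.0, 317.0], [224.0, 327.0]]
17 [[206.0, 338.0], [212.0, 334.0], [213.0, 337.0], [207.0, 340.0]]
-40 [[177.0, 287.0], [199.0, 270.0], [209.0, 325.0], [229.0, 308.0], [225.0, 330.0], [238.0, 319.0]]
19.35 [ 0.5095979  -0.25610576  0.13680931] [ 1.6110496   0.86072451 -3.49123258] [ 0.16786867 -0.1946437   0.04866917] 0.035770363467136364 10.013714544475079
yellow_bin_base [([0.344, 0.055, 0.002], 0.88), ([0.572, -0.255, 0.074], 0.59)]
yellow_bin_tab [([0.294, 0.081, 0.086], 0.95), ([0.516, -0.255, 0.162], 0.68), ([0.572, -0.254, 0.078], 0.33)]
bolt_a_mid []
```

View pics/s9.png

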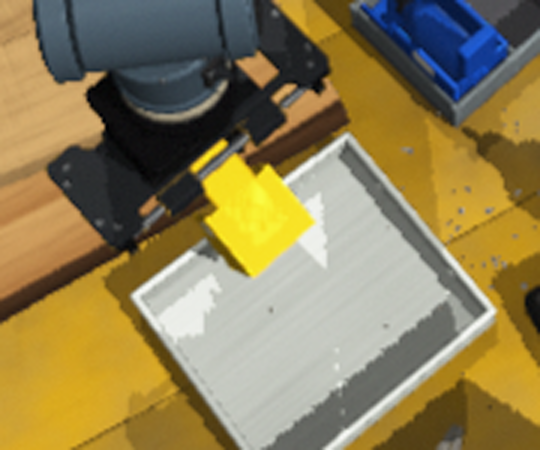

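The view shows the bin tipped about 64°, with its underside at crop (260,215), pivoted at the near tray wall. I'll lock the grip at 60 N, back away from the wall, and see whether the bolts slide out.

Request:
servo_tool(rows=[0.3, 0, 0, 0, 0, 0.3, 0, 0, 0, 0, 0.3, -0.01, 0, 0, 0, 0.3, -0.02, 0, 0, 0, 0.3, -0.02, 0, 0, 0], newtons=60)

```text
time: 19.92
position: [0.5612, -0.2572, 0.1353]
tool_rot: [0.003, 1.0, -0.006, -0.023]
ft_force: [1.0, -0.1, -2.8]
grip_width: 0.0348
grip_force: 60.0
```

Request:
servo_tool(rows=[0.3, -0.02, 0, 0, 0, 0.3, -0.01, 0, 0, 0, 0.3, 0, 0, -0.015, 0, 0.3, 0, 0, 0.015, 0, 0.3, 0, 0, 0, 0])

```text
time: 20.33
position: [0.5905, -0.2567, 0.1326]
tool_rot: [0.003, 1.0, -0.006, -0.024]
ft_force: [-0.9, 1.2, -2.8]
grip_width: 0.0347
grip_force: 60.0
```

```bash
cat > st.py <<'E'
from h import *
o=robot.get_obs();print(o['time'],o['position'].round(3),o['ft_force'].round(2),o['moment'].round(2),o['grip_width'])
for n in ('side','top'):
    p=cam(n)
    for q in ['yellow_bin_base','yellow_bin_tab','bolt_a_mid']:
        print(n,q,[(np.round(d['at'],3).tolist(),round(d['score'],2)) for d in robot.place_of(p,q)[:4] if abs(d['at'][0]-.344)>.06])
E
python3 st.py
```

```text
20.3333 [ 0.591 -0.257  0.133] [-0.91  1.2  -2.76] [ 0.17 -0.07 -0.  ] 0.03469569253575783
side yellow_bin_base [([0.656, -0.258, 0.071], 0.61)]
side yellow_bin_tab [([0.596, -0.255, 0.155], 0.62)]
side bolt_a_mid []
top yellow_bin_base [([0.656, -0.256, 0.072], 0.63)]
top yellow_bin_tab []
top bolt_a_mid []
```

Request:
servo_tool(rows=[0.3, 0, 0, -0.03, 0, 0.3, -0.01, 0, 0.03, 0, 0.3, 0, 0, -0.035, 0, 0.3, -0.015, 0, 0.035, 0, 0.3, 0, 0, 0, 0])

```text
time: 21.15
position: [0.6151, -0.2565, 0.1259]
tool_rot: [0.003, 1.0, -0.004, -0.026]
ft_force: [-1.6, 0.9, -3.7]
grip_width: 0.0346
grip_force: 60.0
```

Request:
servo_tool(rows=[0.3, 0, 0, -0.02, 0, 0.3, -0.01, 0, -0.03, 0, 0.3, -0.01, 0, -0.03, 0, 0.3, -0.01, 0, 0, 0, 0.3, 0, 0, 0, 0])

```text
time: 21.57
position: [0.6519, -0.2574, 0.2149]
tool_rot: [0.003, 1.0, -0.008, -0.019]
ft_force: [0.3, -0.6, -1.8]
grip_width: 0.0346
grip_force: 60.0
```

Request:
servo_tool(rows=[0.3, 0, 0, 0, 0])

```text
time: 21.65
position: [0.6481, -0.2561, 0.2113]
tool_rot: [0.003, 1.0, -0.006, -0.024]
ft_force: [-1.3, 0.3, -2.7]
grip_width: 0.0351
grip_force: 60.0
```

```bash
python3 st.py; python3 -c "
from h import *
p=cam('top');q=cam('side')
g=lambda i,c:cv2.resize(i[c[1]:c[3],c[0]:c[2]],(400,400),interpolation=cv2.INTER_CUBIC)[:,:,::-1]
cv2.imwrite('pics/c9.png',np.hstack([g(q['pixels'],(190,300,340,450)),g(p['pixels'],(380,120,520,260))]))"
```

```text
21.65 [ 0.648 -0.256  0.211] [-1.35  0.32 -2.7 ] [ 0.1  -0.06  0.02] 0.035055527713315084
side yellow_bin_base [([0.712, -0.255, 0.149], 0.6)]
side yellow_bin_tab [([0.654, -0.255, 0.233], 0.64)]
side bolt_a_mid [([0.495, 0.337, 0.002], 0.61)]
top yellow_bin_base [([0.712, -0.254, 0.146], 0.39)]
top yellow_bin_tab []
top bolt_a_mid []
```

View pics/c9.png

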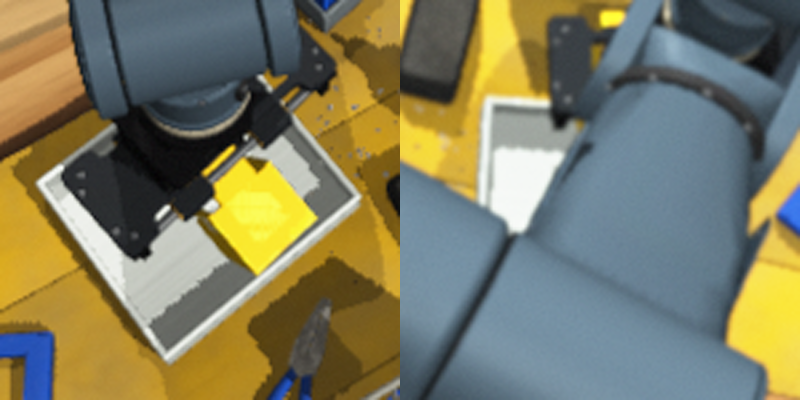

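All ten picture views are used, so I'm continuing on numbers. The bin is held locked at about 66° above the tray with the tray floor partly hidden. Next I'll weigh it.

```bash
cat > w.py <<'E'
from h import *
F=[];M=[]
for i in range(14):
    p=robot.camera('side');o=robot.get_obs();F.append(o['ft_force']);M.append(o['moment'])
print(np.mean(F,0).round(2),np.std(F,0).round(2)/3.7,np.mean(M,0).round(3),o['time'],o['position'].round(3))
E
python3 w.py
```

```text
[ 0.04 -0.01 -2.27] [0.11621622 0.0972973  0.12972973] [ 0.103 -0.096  0.004] 22.85 [ 0.649 -0.257  0.211]
```

About 2.3 N, so possibly one bolt is still inside. At 66° the front edge is already behind the pivot, so pressing it on the tray floor while moving toward -x will tip it further, to about 85°.

Request:
servo_tool(rows=[0.3, -0.002, 0, 0.022, 0, 0.3, -0.002, 0, 0.025, 0, 0.3, 0, 0, 0.025, 0, 0.3, 0, 0, 0.016, 0, 0.3, 0, 0, 0, 0])

```text
time: 23.27
position: [0.646, -0.2563, 0.1186]
tool_rot: [0.003, 1.0, -0.004, -0.027]
ft_force: [-0.5, 0.1, -2.7]
grip_width: 0.0343
grip_force: 60.0
```

Request:
servo_tool(rows=[0.3, 0, 0, 0.003, 0, 0.3, 0.009, 0, 0.004, 0, 0.3, 0.009, 0, 0.004, 0, 0.3, 0.009, 0, 0.004, 0, 0.3, 0.009, 0, 0.004, 0], newtons=9)

```text
time: 23.68
position: [0.6142, -0.2585, 0.1092]
tool_rot: [0.003, 1.0, -0.007, -0.02]
ft_force: [-0.0, 0.4, 0.7]
grip_width: 0.0359
grip_force: 9.0
```

Request:
servo_tool(rows=[0.3, 0.006, 0, 0.003, 0, 0.3, 0, 0, 0, 0], newtons=60)

```text
time: 23.85
position: [0.6074, -0.2586, 0.106]
tool_rot: [0.003, 1.0, -0.007, -0.02]
ft_force: [0.0, 1.7, 6.7]
grip_width: 0.0344
grip_force: 60.0
```

```bash
python3 st.py
```

```text
23.85 [ 0.607 -0.259  0.106] [0.03 1.68 6.68] [ 0.21 -0.56  0.07] 0.03444986412820291
side yellow_bin_base [([0.688, -0.259, 0.059], 0.84)]
side yellow_bin_tab [([0.615, -0.259, 0.131], 0.63)]
side bolt_a_mid []
top yellow_bin_base [([0.686, -0.253, 0.057], 0.66)]
top yellow_bin_tab []
top bolt_a_mid []
```

Request:
servo_tool(rows=[0.3, 0, 0, -0.02, 0, 0.3, 0, 0, -0.03, 0, 0.3, 0, 0, 0.02, 0, 0.3, 0, 0, -0.03, 0, 0.3, 0, 0, -0.035, 0])

```text
time: 24.67
position: [0.6073, -0.2549, 0.1936]
tool_rot: [0.003, 1.0, -0.003, -0.029]
ft_force: [-0.1, -0.5, -2.3]
grip_width: 0.0351
grip_force: 60.0
```

Request:
servo_tool(rows=[0.3, 0, 0, -0.03, 0, 0.3, 0, 0, 0, 0, 0.3, 0, 0, 0, 0])

```text
time: 24.92
position: [0.6133, -0.2571, 0.2309]
tool_rot: [0.003, 1.0, -0.008, -0.021]
ft_force: [-0.8, 0.3, -3.0]
grip_width: 0.0347
grip_force: 60.0
```

```bash
python3 w.py; python3 - <<'E'
from h import *
p=cam('side')
# tray floor gray-level map along xy (dark spots), mark occluders by saturation
h=cv2.cvtColor(p['pixels'],cv2.COLOR_RGB2HSV)
for x in np.arange(.70,.515,-.01):
    r=''
    for y in np.arange(-.155,-.36,-.01):
        u,v=proj(p,(x,y,.012))[0].round().astype(int);H,S,V=h[v,u]
        r+='Y' if S>120 else ('b' if S>60 else str(min(9,V//26)))
    print(round(x,2),r)
for q in ['bolt_a_mid']:
    print([(np.round(d['at'],3).tolist(),round(d['score'],2)) for d in robot.place_of(p,q)])
E
```

```text
[-0.08 -0.02 -2.14] [0.18108108 0.12432432 0.18378378] [ 0.103 -0.079  0.   ] 25.6167 [ 0.612 -0.256  0.228]
0.7 Y34444444457878888766
0.69 Y34444444444444444433
0.68 634544444444444434443
0.67 746777777777755443444
0.66 747777777777777777777
0.65 7477YYYYYYYY777777777
0.64 5477YYYYYYYY677777777
0.63 6477YYYYYYYY677777777
0.62 5477YYYYYYYY777777777
0.61 4477YYYYYYYY677777777
0.6 3477YYYYYYYY777777778
0.59 3477YYYYYYYY787777779
0.58 36777YYYYY6b569877798
0.57 42689YYYYY55589997998
0.56 111Y6YY4b111158880899
0.55 111Y1Yb2Y111123111298
0.54 111100110111111111199
0.53 110000000000011111188
0.52 004542000000b11111378
[([0.574, -0.25, 0.014], 0.35)]
```

The weight reads 2.2 N twice, before and after the 80° tip and shake, which fits an empty bin given the roughly 0.3 N offset. To swing it back toward level, I'll push its underside against the tray's far (+x) wall with a moderate grip.

Request:
servo_tool(rows=[0.3, -0.001, 0, 0.025, 0, 0.3, -0.001, 0, 0.03, 0, 0.3, -0.001, 0, 0.03, 0, 0.3, -0.001, 0, 0.02, 0, 0.3, 0, 0, 0, 0])

```text
time: 26.13
position: [0.6074, -0.2555, 0.1177]
tool_rot: [0.003, 1.0, -0.003, -0.028]
ft_force: [-0.7, 1.8, -3.1]
grip_width: 0.0348
grip_force: 60.0
```

Request:
servo_tool(rows=[0.3, 0, 0, 0, 0, 0.3, -0.014, 0, -0.002, 0, 0.3, -0.016, 0, -0.005, 0, 0.3, -0.016, 0, -0.006, 0, 0.3, -0.016, 0, -0.004, 0], newtons=8)

```text
time: 26.55
position: [0.676, -0.2585, 0.1407]
tool_rot: [0.003, 1.0, -0.007, -0.02]
ft_force: [-0.1, -0.4, -2.4]
grip_width: 0.0358
grip_force: 8.0
```

Request:
servo_tool(rows=[0.3, -0.016, 0, -0.001, 0, 0.3, -0.016, 0, -0.001, 0, 0.3, -0.016, 0, -0.001, 0, 0.3, 0, 0, 0, 0])

```text
time: 26.88
position: [0.7264, -0.2585, 0.1411]
tool_rot: [0.002, 1.0, -0.008, -0.018]
ft_force: [0.6, -0.6, -1.6]
grip_width: 0.0357
grip_force: 8.0
```

```bash
python3 st.py
```

```text
26.8833 [ 0.726 -0.258  0.141] [ 0.58 -0.64 -1.56] [ 0.05 -0.31 -0.03] 0.035711414776703726
side yellow_bin_base []
side yellow_bin_tab [([0.732, -0.257, 0.163], 0.93)]
side bolt_a_mid [([0.567, -0.253, 0.016], 0.45)]
top yellow_bin_base []
top yellow_bin_tab []
top bolt_a_mid []
```

```bash
python3 yel.py; python3 - <<'E'
from h import *
p=cam('side');h=cv2.cvtColor(p['pixels'],cv2.COLOR_RGB2HSV)
for x in np.arange(.70,.515,-.01):
    r=''
    for y in np.arange(-.155,-.36,-.01):
        u,v=proj(p,(x,y,.012))[0].round().astype(int);H,S,V=h[v,u]
        r+='Y' if S>120 else ('b' if S>60 else str(min(9,V//26)))
    print(round(x,2),r)
E
```

```text
27.3333 [ 0.721 -0.258  0.138] [ 0.44  0.09 -2.58] [ 0.17 -0.2   0.04] 0.035516631354428986 7.997988783240544
tool px [293 392]
1048 [[287.0, 415.0], [329.0, 376.0], [348.0, 396.0], [306.0, 435.0]]
134 [[272.0, 428.0], [283.0, 421.0], [292.0, 435.0], [281.0, 442.0]]
-40 [[238.0, 354.0], [260.0, 335.0], [269.0, 393.0], [290.0, 373.0], [292.0, 403.0], [305.0, 390.0]]
-20 [[243.0, 363.0], [264.0, 344.0], [278.0, 403.0], [298.0, 383.0], [291.0, 401.0], [304.0, 389.0]]
0 [[252.0, 375.0], [272.0, 356.0], [287.0, 413.0], [307.0, 393.0], [289.0, 399.0], [302.0, 387.0]]
15 [[261.0, 386.0], [280.0, 367.0], [294.0, 420.0], [314.0, 400.0], [288.0, 398.0], [301.0, 385.0]]
25 [[267.0, 394.0], [287.0, 375.0], [298.0, 424.0], [319.0, 404.0], [287.0, 397.0], [300.0, 384.0]]
40 [[278.0, 406.0], [297.0, 387.0], [304.0, 430.0], [324.0, 409.0], [285.0, 395.0], [298.0, 383.0]]
50 [[285.0, 414.0], [304.0, 395.0], [307.0, 432.0], [328.0, 411.0], [284.0, 395.0], [297.0, 382.0]]
60 [[292.0, 422.0], [312.0, 402.0], [310.0, 434.0], [330.0, 413.0], [284.0, 394.0], [297.0, 381.0]]
75 [[303.0, 433.0], [322.0, 413.0], [312.0, 435.0], [333.0, 413.0], [283.0, 393.0], [296.0, 381.0]]
90 [[313.0, 442.0], [332.0, 422.0], [312.0, 434.0], [334.0, 412.0], [282.0, 393.0], [295.0, 380.0]]
[(0.61, array([307., 411.]), np.int64(565))]
[(0.49, array([249., 350.]), np.int64(22))]
0.7 bbb22bbb5000001111256
0.69 bbbbbb4bb400001111123
0.68 bbbbbbbbbb200b1111134
0.67 bbbbbbbbbb20001111134
0.66 bbbbbbbbbbb01b0111159
0.65 bbbbbbbbbbbbbb0111178
0.64 bbbbbbbbbbbbbb5611188
0.63 bbbbbbbbbbbbb36658599
0.62 bbbbbbbbbbbbb66669999
0.61 bbbbbbbbbbbb166669999
0.6 bbbbbbbbbbbb566669999
0.59 bbbbbbbbbbb0446669999
0.58 31bbbbb3bbb3336669998
0.57 455bbbbbbb05366669998
0.56 49993b5bbb47356669999
0.55 499999bbb434366666998
0.54 477775bb8636666666996
0.53 37777bbb7744467784485
0.52 89995bb35633334574447
```

Bin is at about 45°, and dark spots near x 0.55–0.58, y -0.25 to -0.28 in the tray match the bolts. Now locking the grip, lifting, carrying to open space, and turning 90° clockwise so the front faces up the ramp.

Request:
servo_tool(rows=[0.3, 0, 0, 0, 0, 0.3, 0, 0, 0, 0, 0.3, 0, 0, -0.03, 0, 0.3, 0, 0, -0.04, 0, 0.3, 0, 0, -0.04, 0], newtons=60)

```text
time: 27.9
position: [0.7257, -0.2561, 0.2466]
tool_rot: [0.003, 1.0, -0.005, -0.025]
ft_force: [0.7, -1.4, -2.2]
grip_width: 0.0347
grip_force: 59.9
```

Request:
servo_tool(rows=[0.3, 0.02, 0.02, -0.02, 0, 0.3, 0.026, 0.027, 0, 0, 0.3, 0.026, 0.027, 0, 0, 0.3, 0.026, 0.027, 0, 0, 0.3, 0.026, 0.027, 0, 0])

```text
time: 28.32
position: [0.603, -0.1264, 0.272]
tool_rot: [0.003, 1.0, -0.006, -0.023]
ft_force: [0.8, 0.7, -1.9]
grip_width: 0.0349
grip_force: 60.0
```

Request:
servo_tool(rows=[0.3, 0.026, 0.027, 0, 0, 0.3, 0.026, 0.027, 0, 0, 0.3, 0.026, 0.027, 0, 0, 0.3, 0.02, 0.02, 0, 0, 0.3, 0, 0, 0, 7])

```text
time: 28.73
position: [0.5013, -0.0214, 0.2752]
tool_rot: [0.063, 0.998, -0.006, -0.026]
ft_force: [0.0, -0.9, -2.6]
grip_width: 0.0348
grip_force: 60.0
```

Request:
servo_tool(rows=[0.3, 0, 0, 0, 7, 0.3, 0, 0, 0, 7, 0.3, 0, 0, 0, 7, 0.3, 0, 0, 0, 7, 0.3, 0, 0, 0, 7])

```text
time: 29.15
position: [0.5071, -0.0259, 0.2755]
tool_rot: [0.364, 0.931, -0.014, -0.019]
ft_force: [0.4, 0.2, -2.2]
grip_width: 0.0351
grip_force: 60.0
```

Request:
servo_tool(rows=[0.3, 0, 0, 0, 7, 0.3, 0, 0, 0, 7, 0.3, 0, 0, 0, 7, 0.3, 0, 0, 0, 7, 0.3, 0, 0, 0, 7])

```text
time: 29.57
position: [0.5072, -0.026, 0.2754]
tool_rot: [0.627, 0.779, -0.019, -0.014]
ft_force: [0.3, 0.1, -2.4]
grip_width: 0.0347
grip_force: 60.0
```

Request:
servo_tool(rows=[0.3, 0, 0, 0, 7, 0.3, 0, 0, 0, 6, 0.3, 0, 0, 0, 0, 0.3, 0, 0, 0, 0])

```text
time: 29.9
position: [0.5071, -0.026, 0.2753]
tool_rot: [0.708, 0.706, -0.02, -0.012]
ft_force: [0.2, 0.1, -2.4]
grip_width: 0.0351
grip_force: 60.0
```

```bash
python3 st.py;  python3 - <<'E'
from h import *
from scipy.spatial.transform import Rotation as R
o=robot.get_obs();print(R.from_quat(o['tool_rot']).as_matrix().round(3),o['q'].round(2))
p=cam('side');h=cv2.cvtColor(p['pixels'],cv2.COLOR_RGB2HSV)
for x in np.arange(.70,.515,-.01):
    r=''
    for y in np.arange(-.155,-.36,-.01):
        u,v=proj(p,(x,y,.012))[0].round().astype(int);H,S,V=h[v,u]
        r+='Y' if S>120 else ('b' if S>60 else str(min(9,V//26)))
    print(round(x,2),r)
E
```

```text
29.9 [ 0.507 -0.026  0.275] [ 0.19  0.09 -2.4 ] [ 0.   -0.13  0.06] 0.03510653022534385
side yellow_bin_base [([0.505, -0.036, 0.196], 0.75)]
side yellow_bin_tab [([0.512, -0.031, 0.298], 0.62), ([0.568, -0.251, 0.015], 0.52), ([0.492, 0.441, 0.043], 0.16)]
side bolt_a_mid [([0.607, -0.256, 0.003], 0.16)]
top yellow_bin_base []
top yellow_bin_tab [([0.566, -0.253, 0.013], 0.28)]
top bolt_a_mid [([0.567, -0.251, 0.011], 0.51)]
[[ 0.005  0.999 -0.046]
 [ 1.    -0.005 -0.012]
 [-0.012 -0.046 -0.999]] [-0.26  0.33  1.62 -0.02  1.23 -0.24]
0.7 Y34445644568889888766
0.69 Y34446644466666555555
0.68 634544444466666655555
0.67 746777777899877666565
0.66 747777777899999988888
0.65 747777777999999999888
0.64 547777777999999988888
0.63 647777778999999999999
0.62 547777779899999999999
0.61 447777777999999999999
0.6 347777777989999999999
0.59 347777777977769999999
0.58 367777777765569999998
0.57 447777777744589999998
0.56 477777777747559999999
0.55 477777777536489999998
0.54 477777777446699999999
0.53 377777777747477787888
0.52 788988777767777777778
```

```bash
cat > bolts.py <<'E'
from h import *
for n in ('side','top'):
    p=cam(n);h=cv2.cvtColor(p['pixels'],cv2.COLOR_RGB2HSV)
    pts=[(x,y) for x in np.arange(.528,.67,.004) for y in np.arange(-.17,-.345,-.004)]
    px=proj(p,[(x,y,.012) for x,y in pts]).round().astype(int)
    V=np.array([h[v,u,2] for u,v in px]);Sx=np.array([h[v,u,1] for u,v in px])
    V=np.where(Sx>100,0,V).reshape(36,-1)
    print(n)
    for i in range(2,16): print(round(.528+.004*i,3),''.join('#' if v<130 else '+' if v<165 else '.' for v in V[i]))
E
python3 bolts.py
```

```text
side
0.536 ...................####.+##++...............
0.54 ..................+++##...+++...............
0.544 ..................+++##.+++++...............
0.548 ...................+###.++++................
0.552 ....................+##.+++#+...............
0.556 ....................+##.+.+##...............
0.56 ....................+##...+##+..............
0.564 ....................+###+++#++..............
0.568 ....................++##+####+..............
0.572 ....................####+++++...............
0.576 ....................+.##++++#...............
0.58 ...................+..+#+++##...............
0.584 ....................+.+#.+.+................
0.588 ......................+#...++...............
top
0.536 ...................++.......................
0.54 ...................+++......................
0.544 ...................+....+++.................
0.548 ............................................
0.552 ............................................
0.556 ............................................
0.56 ......................+.....................
0.564 ......................+.....................
0.568 ....................+.+.....................
0.572 ....................+.+..+++................
0.576 ....................+.......................
0.58 ............................................
0.584 ............................................
0.588 ............................................
```

Two parallel dark streaks, each about 50 mm long, show in the tray at y ≈ -0.255 and -0.275, so both bolts are out. Carrying the bin over the ramp.

Request:
servo_tool(rows=[0.3, 0.02, -0.008, 0.01, 0, 0.3, 0.035, -0.008, 0.02, 0, 0.3, 0.037, -0.008, 0.015, 0, 0.3, 0.038, -0.008, 0, 0, 0.3, 0.04, 0, 0, 0])

```text
time: 30.87
position: [0.471, 0.1446, 0.2284]
tool_rot: [0.709, 0.704, -0.023, -0.014]
ft_force: [0.2, -1.3, -2.0]
grip_width: 0.0344
grip_force: 60.0
```

Request:
servo_tool(rows=[0.3, 0.04, 0, 0, 0, 0.3, 0.04, 0, 0, 0, 0.3, 0.04, 0, 0, 0, 0.3, 0.04, 0, 0, 0, 0.3, 0.035, 0.008, 0, 0])

```text
time: 31.28
position: [0.4811, 0.3413, 0.2268]
tool_rot: [0.708, 0.706, -0.021, -0.013]
ft_force: [0.3, -0.1, -2.3]
grip_width: 0.0348
grip_force: 60.0
```

Request:
servo_tool(rows=[0.3, 0.03, 0.008, 0, 0, 0.3, 0.016, 0.001, 0, 0, 0.3, 0, 0, 0, 0, 0.3, 0, 0, 0, 0])

```text
time: 31.62
position: [0.4918, 0.385, 0.2252]
tool_rot: [0.708, 0.706, -0.021, -0.012]
ft_force: [-0.5, -1.1, -2.3]
grip_width: 0.0347
grip_force: 60.0
```

```bash
python3 st.py; python3 - <<'E'
from h import *
p=cam('side');P=robot.get_obs()['position']+[.0009,0,.019]
ds=robot.outline_of(p,'yellow_bin_tab')
for d in ds[:2]:
    if d['region'].sum():
        c=max(cv2.findContours(d['region'].astype(np.uint8),0,1)[0],key=cv2.contourArea);print(round(d['score'],2),cv2.approxPolyDP(c,2.5,True).reshape(-1,2).tolist())
for t in (15,25,35,45,55):
    a=np.radians(t);f=lambda x,y,z:P+[y,-(x*np.cos(a)-z*np.sin(a)),x*np.sin(a)+z*np.cos(a)]
    print(t,proj(p,[f(-.11,-.03,-.085),f(-.11,.03,-.085),f(.006,-.03,-.085),f(.006,.03,-.085),f(.006,.03,-.03)]).round().tolist())
for d in robot.place_of(p,'ramp_stop')[:2]+robot.place_of(p,'ramp')[:1]:print(d)
E
```

```text
31.6167 [0.492 0.385 0.225] [-0.52 -1.11 -2.28] [ 0.06 -0.15 -0.02] 0.034686801482949774
side yellow_bin_base [([0.49, 0.376, 0.148], 0.7)]
side yellow_bin_tab [([0.492, 0.38, 0.246], 0.74)]
side bolt_a_mid [([0.569, -0.254, 0.018], 0.59)]
top yellow_bin_base []
top yellow_bin_tab [([0.49, 0.378, 0.247], 0.83)]
top bolt_a_mid [([0.564, -0.253, 0.013], 0.41)]
0.74 [[416, 124], [407, 134], [401, 135], [391, 152], [407, 166], [427, 160], [433, 151], [431, 145], [418, 146], [423, 133]]
0.66 [[279, 186], [271, 189], [267, 203], [278, 238], [283, 243], [300, 238], [301, 232], [289, 196]]
15 [[424.0, 135.0], [441.0, 147.0], [398.0, 151.0], [416.0, 164.0], [423.0, 148.0]]
25 [[418.0, 142.0], [435.0, 155.0], [395.0, 152.0], [413.0, 166.0], [422.0, 148.0]]
35 [[412.0, 149.0], [429.0, 161.0], [392.0, 153.0], [410.0, 167.0], [421.0, 148.0]]
45 [[406.0, 155.0], [423.0, 167.0], [390.0, 153.0], [408.0, 166.0], [420.0, 148.0]]
55 [[400.0, 160.0], [417.0, 173.0], [388.0, 152.0], [406.0, 166.0], [420.0, 147.0]]
{'at': [0.4934, 0.3368, -0.0003], 'score': 0.65}
```

Tilt is about 36°. Lowering until the front edge nearly touches the ramp, then following the levelling arc with a moderate grip.

Request:
servo_tool(rows=[0.3, 0, 0.001, 0.018, 0, 0.3, 0, 0.001, 0.02, 0, 0.3, 0, 0.001, 0.018, 0, 0.3, 0, 0, 0.009, 0, 0.3, 0, 0, 0, 0])

```text
time: 32.63
position: [0.4906, 0.3828, 0.1583]
tool_rot: [0.709, 0.705, -0.023, -0.013]
ft_force: [-0.7, 0.2, -2.9]
grip_width: 0.0348
grip_force: 60.0
```

Request:
servo_tool(rows=[0.3, 0, 0, 0.003, 0, 0.3, 0, 0, 0, 0, 0.3, -0.0117, 0, 0.0053, 0, 0.3, -0.0117, 0, 0.0053, 0, 0.3, -0.0117, 0, 0.0053, 0], newtons=8)

```text
time: 33.05
position: [0.4913, 0.3471, 0.1427]
tool_rot: [0.709, 0.705, -0.02, -0.012]
ft_force: [0.3, -0.8, -1.1]
grip_width: 0.0361
grip_force: 8.0
```

Request:
servo_tool(rows=[0.3, -0.0093, 0, 0.0078, 0, 0.3, -0.0093, 0, 0.0078, 0, 0.3, -0.0093, 0, 0.0078, 0, 0.3, 0, 0, 0, 0])

```text
time: 33.38
position: [0.4888, 0.3166, 0.1179]
tool_rot: [0.71, 0.704, -0.023, -0.012]
ft_force: [-0.1, -3.8, 2.3]
grip_width: 0.0359
grip_force: 8.0
```

```bash
python3 st.py
```

```text
33.3833 [0.489 0.317 0.118] [-0.08 -3.81  2.34] [-0.57 -0.11 -0.04] 0.03592597767817788
side yellow_bin_base [([0.487, 0.342, 0.049], 0.89), ([0.569, -0.251, 0.016], 0.52)]
side yellow_bin_tab [([0.488, 0.304, 0.143], 0.87), ([0.492, 0.443, 0.042], 0.3)]
side bolt_a_mid [([0.572, -0.252, 0.018], 0.57)]
top yellow_bin_base []
top yellow_bin_tab [([0.489, 0.312, 0.138], 0.6)]
top bolt_a_mid [([0.565, -0.252, 0.013], 0.63)]
```

Request:
servo_tool(rows=[0.3, -0.006, 0.001, 0.008, 0, 0.3, -0.006, 0, 0.008, 0, 0.3, -0.004, 0, 0.007, 0, 0.3, 0, 0, 0.003, 0, 0.3, 0, 0, 0, 0])

```text
time: 34.2
position: [0.4887, 0.3029, 0.0921]
tool_rot: [0.709, 0.705, -0.022, -0.013]
ft_force: [-0.2, -1.5, -1.2]
grip_width: 0.0356
grip_force: 8.0
```

```bash
python3 st.py
```

```text
34.2 [0.489 0.303 0.092] [-0.21 -1.53 -1.19] [-0.27 -0.16  0.01] 0.0355832638247498
side yellow_bin_base [([0.489, 0.348, 0.034], 0.91)]
side yellow_bin_tab [([0.489, 0.29, 0.112], 0.55)]
side bolt_a_mid [([0.567, -0.253, 0.014], 0.53), ([0.493, 0.444, 0.04], 0.41)]
top yellow_bin_base [([0.512, -0.033, 0.004], 0.57)]
top yellow_bin_tab []
top bolt_a_mid [([0.568, -0.252, 0.011], 0.58)]
```

The bin is down on the ramp and nearly flush. Pressing slightly, then locking the grip and sliding it up the slope to the stop.

Request:
servo_tool(rows=[0.3, -0.002, 0, 0.003, 0, 0.3, 0, 0, 0.002, 0, 0.3, 0, 0, 0, 0])

```text
time: 34.85
position: [0.4888, 0.3021, 0.0894]
tool_rot: [0.709, 0.705, -0.021, -0.013]
ft_force: [-2.2, 0.0, 5.5]
grip_width: 0.0359
grip_force: 7.9
```

Request:
servo_tool(rows=[0.3, 0, 0, 0, 0, 0.3, 0, 0, 0, 0, 0.3, 0.008, 0, -0.0015, 0, 0.3, 0.01, 0, -0.0012, 0, 0.3, 0.01, 0, -0.0012, 0], newtons=60)

```text
time: 35.27
position: [0.4902, 0.3294, 0.0926]
tool_rot: [0.709, 0.705, -0.021, -0.011]
ft_force: [-0.4, -6.7, 5.5]
grip_width: 0.0336
grip_force: 60.1
```

```bash
python3 st.py
```

```text
35.2667 [0.49  0.329 0.093] [-0.38 -6.71  5.46] [-1.21 -0.21 -0.14] 0.03357769985691977
side yellow_bin_base [([0.492, 0.378, 0.035], 0.85)]
side yellow_bin_tab [([0.488, 0.317, 0.115], 0.87), ([0.572, -0.251, 0.015], 0.2)]
side bolt_a_mid [([0.495, 0.444, 0.042], 0.75), ([0.57, -0.256, 0.017], 0.71), ([0.49, 0.317, 0.116], 0.5)]
top yellow_bin_base []
top yellow_bin_tab []
top bolt_a_mid [([0.568, -0.253, 0.012], 0.63)]
```

Request:
servo_tool(rows=[0.3, 0.004, 0, -0.0006, 0, 0.3, 0.004, 0, -0.0006, 0, 0.3, 0, 0, 0, 0])

```text
time: 35.92
position: [0.4903, 0.3375, 0.0936]
tool_rot: [0.709, 0.705, -0.021, -0.011]
ft_force: [0.1, -4.7, 5.6]
grip_width: 0.0342
grip_force: 60.1
```

Request:
servo_tool(rows=[0.3, 0.003, 0, -0.0004, 0, 0.3, 0.002, 0, 0, 0, 0.3, 0, 0, 0, 0])

```text
time: 36.17
position: [0.4903, 0.3379, 0.0937]
tool_rot: [0.708, 0.706, -0.024, -0.009]
ft_force: [1.4, -17.9, 6.7]
grip_width: 0.0342
grip_force: 60.2
```

Request:
servo_tool(rows=[0.3, 0.002, 0, 0, 0, 0.3, 0, 0, 0, 0])

```text
time: 36.33
position: [0.4904, 0.3381, 0.0937]
tool_rot: [0.707, 0.706, -0.026, -0.008]
ft_force: [1.3, -22.0, 8.7]
grip_width: 0.0341
grip_force: 60.1
```

```bash
python3 st.py
```

```text
36.3333 [0.49  0.338 0.094] [  1.31 -21.99   8.71] [-3.83 -0.62  0.17] 0.034054580556361756
side yellow_bin_base [([0.492, 0.386, 0.034], 0.88)]
side yellow_bin_tab [([0.488, 0.324, 0.117], 0.68)]
side bolt_a_mid [([0.569, -0.254, 0.016], 0.7)]
top yellow_bin_base []
top yellow_bin_tab []
top bolt_a_mid [([0.565, -0.252, 0.011], 0.47)]
```

Firm contact with the stop at 22 N. Easing off, releasing and lifting away.

Request:
servo_tool(rows=[0.3, -0.004, 0, 0, 0, 0.3, -0.0005, 0, 0, 0, 0.3, 0, 0, 0, 0], newtons=20)

```text
time: 36.98
position: [0.4899, 0.3389, 0.0932]
tool_rot: [0.709, 0.705, -0.022, -0.011]
ft_force: [0.6, -6.5, 1.3]
grip_width: 0.0347
grip_force: 20.0
```

Request:
servo_tool(rows=[-0.15, 0, 0, 0, 0, -0.15, 0, 0, 0, 0, -0.15, 0, 0, 0, 0, -0.15, 0, 0, 0, 0, -0.15, 0, 0, 0, 0])

```text
time: 37.4
position: [0.4898, 0.3412, 0.0934]
tool_rot: [0.709, 0.705, -0.02, -0.012]
ft_force: [0.5, -0.4, 0.6]
grip_width: 0.0492
grip_force: 0.0
```

Request:
servo_tool(rows=[-0.15, 0, 0, -0.01, 0, -0.15, 0, 0, -0.03, 0, -0.15, 0, 0, -0.04, 0, -0.15, 0, 0, -0.03, 0, -0.15, -0.03, 0, 0, 0])

```text
time: 37.82
position: [0.5, 0.3176, 0.2117]
tool_rot: [0.708, 0.706, -0.011, -0.01]
ft_force: [1.2, -0.4, 0.1]
grip_width: 0.0499
grip_force: 0.0
```

Request:
servo_tool(rows=[-0.15, -0.04, 0, 0, 0, -0.15, -0.04, 0, 0, 0, -0.15, -0.04, 0, 0, 0, -0.15, -0.03, 0, 0, 0, -0.15, 0, 0, 0, 0])

```text
time: 38.23
position: [0.4941, 0.1572, 0.2065]
tool_rot: [0.711, 0.703, -0.021, -0.011]
ft_force: [-0.1, -0.2, 0.9]
grip_width: 0.0498
grip_force: 0.0
```

```bash
python3 st.py; python3 - <<'E'
from h import *
for n in('side','top'):
    p=cam(n)
    for q in ['blue_bin_a_base','organiser','ramp','ramp_stop']:
        print(n,q,[(np.round(d['at'],3).tolist(),round(d['score'],2)) for d in robot.place_of(p,q)[:3]])
    for d in robot.outline_of(p,'yellow_bin_base'):
        m=d['region'].astype(np.uint8);c=max(cv2.findContours(m,0,1)[0],key=cv2.contourArea).reshape(-1,2)
        w=np.array([ray(p,u,.09)[:2] for u in c],np.float32);r=cv2.minAreaRect(w);print(n,round(d['score'],2),np.round(r[0],3),np.round(r[1],3),round(r[2],1),w.min(0).round(3),w.max(0).round(3))
E
python3 bolts.py
```

```text
38.2333 [0.494 0.157 0.207] [-0.08 -0.19  0.88] [-0.01 -0.13 -0.02] 0.0498081520688102
side yellow_bin_base [([0.494, 0.382, 0.035], 0.8)]
side yellow_bin_tab []
side bolt_a_mid [([0.572, -0.252, 0.018], 0.54)]
top yellow_bin_base [([0.496, 0.386, 0.036], 0.95), ([0.491, 0.336, -0.002], 0.37)]
top yellow_bin_tab [([0.484, 0.328, 0.109], 0.77)]
top bolt_a_mid [([0.569, -0.254, 0.012], 0.4)]
side blue_bin_a_base [([0.514, -0.033, 0.004], 0.68), ([0.512, 0.033, -0.004], 0.53)]
side organiser [([0.514, 0.031, -0.004], 0.97)]
side ramp [([0.493, 0.34, 0.001], 0.89)]
side ramp_stop [([0.492, 0.443, 0.043], 0.91)]
side 0.71 [0.499 0.359] [0.081 0.134] 0.5 [0.459 0.292] [0.54  0.426]
side 0.68 [0.357 0.04 ] [0.065 0.169] 62.6 [ 0.281 -0.021] [0.439 0.095]
top blue_bin_a_base [([0.51, -0.036, 0.006], 0.84), ([0.57, -0.272, 0.012], 0.38)]
top organiser [([0.514, 0.036, 0.002], 0.95), ([0.491, 0.335, 0.0], 0.43)]
top ramp [([0.491, 0.333, 0.004], 0.89)]
top ramp_stop [([0.493, 0.442, 0.042], 0.73)]
top 0.6 [0.486 0.374] [0.118 0.066] 89.5 [0.452 0.315] [0.519 0.434]
top 0.56 [0.335 0.056] [0.06
[... 772 characters left out ...]
................+.......................
0.54 ............................................
0.544 .........................++.................
0.548 ............................................
0.552 ............................................
0.556 ............................................
0.56 ............................................
0.564 ............................................
0.568 ............................................
0.572 .........................+++................
0.576 ............................................
0.58 ............................................
0.584 ............................................
0.588 ............................................
```

The bin reads 0.0475 m up-slope, which is in range but within the network error. A gentle low nudge on its downhill face with closed fingers will make sure it's seated.

Request:
servo_tool(rows=[1, 0.03, 0, 0, 0, 1, 0.03, 0.002, 0, 0, 1, 0.03, 0.002, 0, 0, 1, 0.03, 0.001, 0, 0, 1, 0.012, 0, 0.02, 0])

```text
time: 39.75
position: [0.502, 0.298, 0.1871]
tool_rot: [0.708, 0.706, -0.015, -0.01]
ft_force: [0.1, -0.7, -0.3]
grip_width: 0.0242
grip_force: 0.0
```

Request:
servo_tool(rows=[1, 0, 0, 0.035, 0, 1, 0, 0, 0.035, 0, 1, 0, 0, 0.025, 0, 1, 0, 0, 0.015, 0, 1, 0, 0, 0, 0])

```text
time: 40.17
position: [0.4908, 0.2912, 0.0703]
tool_rot: [0.709, 0.705, -0.024, -0.014]
ft_force: [-1.0, -0.9, -0.1]
grip_width: 0.0012
grip_force: 0.0
```

Request:
servo_tool(rows=[1, 0.005, 0, 0, 0, 1, 0.005, 0, 0, 0, 1, 0.004, 0, 0, 0, 1, 0, 0, 0, 0])

```text
time: 40.5
position: [0.4965, 0.3053, 0.0761]
tool_rot: [0.708, 0.706, -0.019, -0.009]
ft_force: [2.2, -8.1, 2.3]
grip_width: 0.0003
grip_force: 4.0
```

Request:
servo_tool(rows=[1, 0.003, 0, 0, 0, 1, 0, 0, 0, 0, 1, 0, 0, 0, 0])

```text
time: 40.75
position: [0.4972, 0.3059, 0.0767]
tool_rot: [0.708, 0.706, -0.02, -0.008]
ft_force: [4.4, -15.4, 6.0]
grip_width: 0.0002
grip_force: 7.6
```

Request:
servo_tool(rows=[1, 0.002, 0, 0, 0, 1, 0, 0, 0, 0, 1, 0, 0, 0, 0])

```text
time: 41.0
position: [0.4977, 0.3063, 0.0772]
tool_rot: [0.708, 0.706, -0.021, -0.007]
ft_force: [3.9, -20.4, 9.0]
grip_width: 0.0002
grip_force: 10.3
```

Force rises with almost no displacement, so the bin is seated. Backing straight off, then checking before handing in.

Request:
servo_tool(rows=[1, -0.006, 0, 0, 0, 1, -0.015, 0, 0, 0, 1, -0.02, 0, 0, 0, 1, -0.02, 0, -0.02, 0, 1, -0.02, 0, -0.04, 0])

```text
time: 41.42
position: [0.4928, 0.2306, 0.1298]
tool_rot: [0.709, 0.705, -0.024, -0.014]
ft_force: [-0.5, -0.1, 0.4]
grip_width: 0.0002
grip_force: 0.0
```

Request:
servo_tool(rows=[1, -0.02, 0, -0.04, 0, 1, -0.03, 0, -0.03, 0, 1, -0.03, 0, 0, 0, 1, 0, 0, 0, 0, 1, 0, 0, 0, 0])

```text
time: 41.83
position: [0.499, 0.1539, 0.2008]
tool_rot: [0.71, 0.704, -0.019, -0.012]
ft_force: [-0.3, 0.2, -0.1]
grip_width: 0.0006
grip_force: 0.0
```

```bash
python3 st.py; python3 st.py; python3 - <<'E'
from h import *
for n in('side','top'):
    p=cam(n)
    for q in ['blue_bin_a_base','ramp','ramp_stop']:
        print(n,q,[(np.round(d['at'],3).tolist(),round(d['score'],2)) for d in robot.place_of(p,q)[:3]])
E
```

```text
41.8333 [0.499 0.154 0.201] [-0.27  0.16 -0.13] [ 0.06 -0.12  0.02] 0.0006294141829323536
side yellow_bin_base [([0.497, 0.387, 0.034], 0.87)]
side yellow_bin_tab [([0.493, 0.323, 0.115], 0.91)]
side bolt_a_mid [([0.568, -0.253, 0.016], 0.44)]
top yellow_bin_base [([0.494, 0.39, 0.031], 0.57)]
top yellow_bin_tab [([0.491, 0.326, 0.111], 0.91)]
top bolt_a_mid [([0.566, -0.252, 0.012], 0.61), ([0.493, 0.336, 0.0], 0.56)]
42.2333 [0.498 0.156 0.199] [-0.19  0.61 -0.85] [-0.02 -0.17  0.01] 0.0005618978969308594
side yellow_bin_base [([0.494, 0.386, 0.035], 0.78), ([0.489, 0.325, 0.112], 0.42)]
side yellow_bin_tab [([0.49, 0.325, 0.112], 0.6)]
side bolt_a_mid [([0.568, -0.25, 0.017], 0.58)]
top yellow_bin_base [([0.497, 0.388, 0.036], 0.96), ([0.518, 0.105, 0.003], 0.45)]
top yellow_bin_tab [([0.49, 0.326, 0.113], 0.7)]
top bolt_a_mid [([0.616, -0.257, 0.002], 0.73), ([0.568, -0.253, 0.014], 0.68)]
side blue_bin_a_base [([0.512, -0.035, 0.004], 0.61)]
side ramp [([0.493, 0.342, 0.004], 0.84), ([0.61, -0.255, 0.001], 0.31)]
side ramp_stop [([0.488, 0.444, 0.041], 0.91)]
top blue_bin_a_base [([0.51, -0.036, 0.006], 0.89)]
top ramp [([0.493, 0.336, 0.001], 0.98), ([0.511, -0.036, 0.005], 0.31)]
top ramp_stop [([0.494, 0.444, 0.044], 0.96)]
```

Base at y ≈ 0.388 (ramp frame ≈ 0.050), upright, both bolts in the tray, blue bins in place.

```bash
python3 -c "
from rig import robot
print(robot.hand_in())"
```

```text
the job is handed in; nothing more can be done
None
```

I handed the job in at about 42 s: by the last camera measurements both bolts are in the tray, the yellow bin stands upright against the red stop and the blue bins are in place. No verdict came back, and the bin slipped from the grip and dropped, bolts inside, into the tray before I regripped and emptied it there.

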